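# Fit the sheeter's guard plate and set its dial

### The arm

A 7-joint arm with a two-finger parallel gripper is mounted at the origin on the work surface. World frame = base frame: x ahead of the robot, y to its left, z up, the work surface at z = 0. Lengths are in m, angles in rad, forces in N, time in s.
With the tool pointing down it reaches from about 0.4 to 0.85 m from the base axis. Payload 10.4 kg.
Tool frame: the origin (TCP) lies on the front face of the gripper's body, between the roots of the fingers; the fingertips stand 70 mm ahead of it and the grasp point (between the pads) lies 51 mm ahead of it (grasp_offset is the distance from the TCP to the grasp point, in m); z points along the fingers, y is the direction in which the jaws open and shut (so a half turn about z gives the same grasp; the last joint's range is limited). The gripper opens to 87 mm and grips with 3 to 60 N. Pads are 19 mm wide; open, the fingers measure 117 mm over their backs; the gripper's body (75 mm by 190 mm) begins 51 mm behind the grasp point.
Start: joints at [-1.209, 0.332, -0.065, 1.46, 0.022, 1.35, -0.088], TCP at [0.235, 0.579, 0.292] pointing down, gripper open.
Joint ranges: [-2.6, 2.6], [-0.5, 2.12], [-1.47, 1.34], [0.16, 2.42], [-1.27, 4.41], [0.06, 2.06], [-2.6, 2.6]. Speed limits (rad/s): [2.22, 2.22, 2.79, 2.79, 3.14, 3.14, 3.14].

### API

Orientations are given as a unit quaternion [x, y, z, w].
In Python, from bench import * gives the robot as it stands. The module is installed in compiled form; this text tells all that it offers.
- The arm moves only by the tool arm_command, never from a script. Its argument "commands" is a list of rows, each a list of 3 entries, a list of its own where there are three numbers: the opening in per cent of the stroke, from 0 (shut) to 100 (fully open), then the shift along the tool's x, y, z in m, then the turn, a rotation vector about the tool's x, y, z in rad. A call has exactly 10 rows; each row is the pose to reach, as a shift and turn from the pose commanded when the call began, along the tool's axes at that moment; what a row does not reach only later rows make up. A row lasts 1/12 s, in which the tool goes at most 41.7 mm and 7.16 degrees, less where a joint would pass 70% of its speed; a pose out of reach is approached as far as the arm can. A call with a gripper value outside its range is refused whole. The fingers move at their own pace and stop on an object; "squeeze" is the grip in N (left out, the last holds). Time passes only in rows, so rows that repeat a pose let the fingers close, or fill a call up. It gives the time, the measured TCP pose, the force and the opening at its end, in the units of the state.
- read_state(): the state, without advancing time (a new reading comes with each control period).
- camera(name): name is "side" or "top"; returns a dict with "pixels" (384x512x3 uint8, red, green, blue), "fx", "fy", "cx", "cy" (pixels), "rvec" (rotation vector, rad) and "tvec" (3), from world to camera coordinates, as OpenCV has them. Camera axes: x right, y down, z forward; pixel columns grow to the right and rows downward; lengths in m; the calibration is good to about 2 mm. A picture is of the moment at which its call begins. There is no depth.
- close_job(): hands the job in, once; it reports no verdict.
The state is a dict: "time": time; "joint_positions": joint angles; "joint_vel": joint speeds; "joint_torque": joint torques, N m; "ee_pos": TCP position; "eef_rot": TCP orientation; "ft_force": force on the tool from outside, world axes, zero at the start; "torque": the same for the moment, N m; "width": finger opening in m.
Only numpy, scipy, OpenCV 4.12 (cv2) and the standard library are available. Lean on these libraries where they do the work, as an engineer would, in place of code of your own. Each camera call takes 0.05 s, during which the arm holds its last target.

### The job

Make the dough sheeter ready: take the flat guard plate with the thick grip tab from the drying rack, slip its lower edge at an angle into the sheeter's slot under the cross bar, then push it up straight until it stands home against the back rests. Also turn the thickness knob until its pointer lines up with the index mark on the dial, and leave the mark, the scraper, tub, bottle and cup where they are.

Things in the scene. Friction and masses are not known exactly. Their poses are not given: they have to be found in the camera images.
- sheeter: White tabletop dough sheeter, fixed, 150 mm deep (x -50 to 100), 300 wide (y -195 to 105), 154 high without knob. Origin on the table below the slot's centre; its loading side faces its -x. The guard bay lies between two side cheeks (inner faces y = -64 and 64, x -45 to 95, tops z = 154). Right of it (y -188 to -78) is the gear housing, 154 high, with the dial and knob on top.
- slot (a point): Centre of the guard slot's floor, 24 mm above the table; axes as the sheeter's. The slot is 11 mm wide (x -5.5 to 5.5) and runs along y from cheek to cheek. In front a sill 6 mm high (x -17.5 to -5.5), behind a wall 18 mm high (x 5.5 to 11.5). Two rollers lie behind (x from 32).
- bar (a point): Middle of the fixed steel cross bar that spans the bay right over the slot: in the slot's frame x -2 to 16, z 118 to 130 mm. The home plate stands under it, so it cannot be lowered in upright: its top must lean forward, towards -x.
- pins (a point): Point half-way between the two prop pins, at slot x = -33, z = 63 mm, y = 0. Each pin is 8 mm thick and sticks 12 mm into the bay from its cheek. A plate with its lower edge in the slot rests on them when it leans about 25 degrees forward (top to -x) and is let go.
- rests (a point): Point half-way between the two rubber back rests on the cheeks, in the plane of their faces: slot x = 8.5, z = 75 mm (faces z 65 to 85, from 52 to 64 mm either side). A plate pushed from the front (on its face, 65 to 95 mm up, not on its top edge) past vertical falls back on them by itself and stays, leaning back 2 to 7 degrees: its home.
- guard_centre (a point): Centre of the loose aluminium guard plate (160 g), half-way up its 110 mm height. x is across its thickness, y along its width, z up towards its grip. Panel 5 mm thick, 120 mm wide, 80 mm high (z from -55 to 25); on top of it a central grip tab 10 mm thick, 50 mm wide, 30 mm high (z from 25 to 55). Same both ways round. It starts upright (within 7 degrees) in one of the rack's slots.
- rack: Light wooden drying rack, fixed, 130 x 120 mm, 38 mm high; origin centre of its underside. Two upright slots along its y, at x = -40 and +40 mm, floor 8 mm above the table, 7.5 mm wide, 30 mm deep, open at their ends. One holds the guard plate, the other the bench scraper.
- scraper_centre (a point): Middle of the bench scraper, bystander: steel blade 5 x 110 x 85 mm with a round wooden handle 24 mm thick and 120 mm long along the top, 104 mm high in all; axes as the guard's.
- tub_mid (a point): Middle of the white tub with blue lid, bystander, 90 mm wide, 115 mm high; z up.
- bottle_mid (a point): Middle of the clear bottle, bystander, 62 mm wide, 190 mm high; z up.
- cup_mid (a point): Middle of the small clear cup, bystander, 56 mm wide, 45 mm high; z up.
- knob_grip (a point): Point on the upright axis of the black thickness knob, 187 mm above the table, at sheeter x = 25, y = -133 mm. The knob is a bar 12 mm thick (its y), 40 mm long (its x), from 168 to 202 mm above the table, over a 40 mm disc; the axes turn with it. The dial face lies 156 mm above the table.
- knob (a joint): Knob angle, rad, 0 at the start, up to 3.5; grows clockwise seen from above; stiff to about 0.06 Nm and stays where it is left. At 0 the bar lies along the sheeter's x.
- pointer (a joint): Angle of the black pointer on the dial under the knob, rad; geared to half the knob's angle; 0 points to the sheeter's -x; grows clockwise seen from above.
- mark (a joint): Angle of the dark steel index mark on the dial's rim, same zero and direction as the pointer; 0.4 to 1.2 rad. It is not to be moved.
- pointer_tip (a point): Tip of the pointer, 41 mm from the knob's axis.
- mark_tip (a point): Inner end of the index mark, 42 mm from the knob's axis.
Things that resemble listed ones, but are neither listed nor needed, are in the scene too. Of the things like the part that bears guard_centre, leave any that is brown or green; of the rest the larger one is meant.

How it is judged:
At the end, for the whole second after the job is handed in: Guard plate released, still, on the slot floor (centre 49-60 mm above the slot point, x -4 to 13 mm, y within 8 mm), within 0.16 rad of vertical and 0.2 rad of square to the slot; pointer tip within 3.5 mm of the mark's inner end, knob still (x of guard_centre in the frame of slot between -0.004 and 0.013 m and y of guard_centre in the frame of slot between -0.008 and 0.008 m and z of guard_centre in the frame of slot between 0.049 and 0.06 m and angle between guard_centre's own z axis and vertical below 0.16 rad and angle between the x axis of guard_centre and the x axis of slot, either way round below 0.2 rad and horizontal distance between pointer_tip and mark_tip below 0.0035 m and linear speed of guard below 0.02 m/s and velocity of joint knob between -0.05 and 0.05 rad/s); the robot touches nothing.
It fails at once if the bench scraper is moved more than 30 mm or tipped over (distance of scraper_centre from where it was at the start of the episode above 0.03 m or angle between scraper_centre's own z axis and vertical above 0.35 rad).
It fails at once if the lidded tub is moved more than 30 mm or tipped over (distance of tub_mid from where it was at the start of the episode above 0.03 m or angle between tub_mid's own z axis and vertical above 0.35 rad).
It fails at once if the bottle is moved more than 30 mm or tipped over (distance of bottle_mid from where it was at the start of the episode above 0.03 m or angle between bottle_mid's own z axis and vertical above 0.35 rad).
It fails at once if the small cup is moved more than 30 mm or tipped over (distance of cup_mid from where it was at the start of the episode above 0.03 m or angle between cup_mid's own z axis and vertical above 0.35 rad).
It fails at once if the index mark is moved (distance of mark_tip from where it was at the start of the episode above 0.003 m).
It also fails if it takes over 64 s, if anything falls off the work surface, if the arm or the gripper's body presses on something with over 40 N, if the wrist force passes 120 N, or if a joint passes its speed limit or range.

## Working session

There is one attempt and no reset: what is moved stays moved. The work goes in short steps, Python scripts to look and compute and a tool call to move; the robot and the scene stay as the last step left them, time stands still between calls to the robot, and variables do not carry over. Pictures are saved under pics/ and viewed, and the job is handed in when it is done.

Besides the shell and the picture viewer there is one more tool, called after ">>>" as a command line: name --argument value ..., lists and objects as JSON in quotes. arm_command: Moves the arm, as the interface text tells. Its arguments: {"type":"object","properties":{"commands":{"type":"array","items":{"type":"array"}},"squeeze":{"type":"number"}},"required":["commands"]}

```bash
mkdir -p pics; ls; python3 - <<'E'
from bench import *
import cv2
s=read_state();print(s)
for n in("side","top"):
    c=camera(n);print(n,c["fx"],c["fy"],c["cx"],c["cy"],c["rvec"],c["tvec"])
    cv2.imwrite(f"pics/{n}0.png",cv2.resize(c["pixels"][:,:,::-1],(800,600),interpolation=cv2.INTER_CUBIC))
    cv2.imwrite(f"pics/raw_{n}0.png",c["pixels"][:,:,::-1])
E
```

```text
pics
{'time': 0.0, 'joint_positions': array([-1.20860067,  0.3328315 , -0.06470568,  1.4609561 ,  0.02161581,
        1.34993317, -0.08850381]), 'joint_vel': array([-8.21795401e-04,  1.22332238e-03,  1.95234728e-04,  2.32944475e-04,
       -2.18648717e-03,  5.35717019e-05,  7.55534502e-04]), 'joint_torque': array([ 2.21764244e-04, -6.23248029e+01,  2.49593711e-02, -3.89907432e+01,
       -6.13855803e-02,  3.96631763e-02,  1.44051601e-04]), 'ee_pos': array([0.23449487, 0.57901253, 0.29147206]), 'eef_rot': array([ 1.91200053e-01,  9.81550828e-01, -7.09538789e-04, -9.59125073e-05]), 'ft_force': array([-0.2138668 , -0.58816289,  0.10674665]), 'torque': array([ 0.03667228, -0.01341223, -0.00652999]), 'width': 0.08709830113955547}
side 476.4957724665889 476.4957724665889 254.10153698553867 186.97367244015348 [ 0.40372741 -2.64134515  1.33952465] [0.48430826 0.16214812 1.3769823 ]
top 378.03074094844413 378.03074094844413 250.68535635784428 190.93962329929244 [ 2.14016206 -2.11821334  0.19132849] [0.01155411 0.49736551 1.00949187]
```

View pics/side0.png

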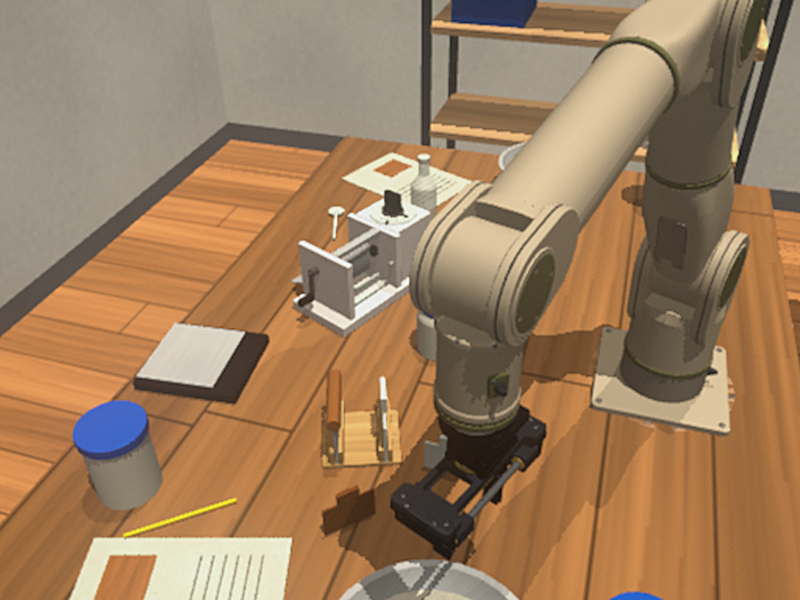

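View pics/top0.png

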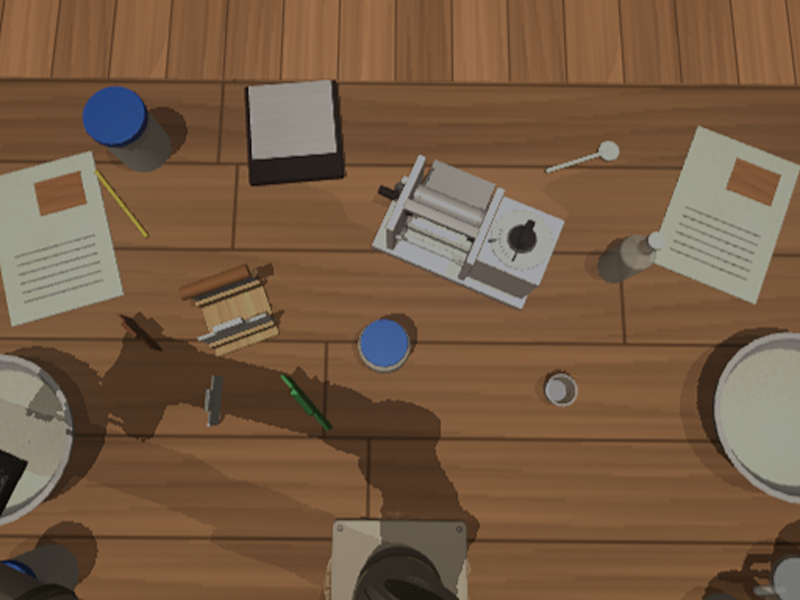

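```bash
cat > h.py <<'E'
import numpy as np, cv2, json
from scipy.spatial.transform import Rotation as R
from scipy.optimize import least_squares
def proj(c,P):
    return cv2.projectPoints(np.asarray(P,float).reshape(-1,1,3),c["rvec"],c["tvec"],np.array([[c["fx"],0,c["cx"]],[0,c["fy"],c["cy"]],[0,0,1.]]),None)[0].reshape(-1,2)
def back(c,uv,z):
    Rm=cv2.Rodrigues(c["rvec"])[0]; o=-Rm.T@c["tvec"]
    d=Rm.T@np.array([(uv[0]-c["cx"])/c["fx"],(uv[1]-c["cy"])/c["fy"],1])
    return o+d*(z-o[2])/d[2]
def crop(c,x0,y0,x1,y1,name,k=6):
    im=c["pixels"][y0:y1,x0:x1,::-1]
    cv2.imwrite(f"pics/{name}.png",cv2.resize(im,None,fx=k,fy=k,interpolation=cv2.INTER_CUBIC))
E
python3 - <<'E'
from bench import *; from h import *
c=camera("top"); 
crop(c,110,160,220,280,"t_rack",5); crop(c,230,95,365,200,"t_sh",5)
d=camera("side"); crop(d,180,110,300,225,"s_sh",5); crop(d,195,225,295,345,"s_rack",5)
E
```

```text
(no output)
```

View pics/t_rack.png

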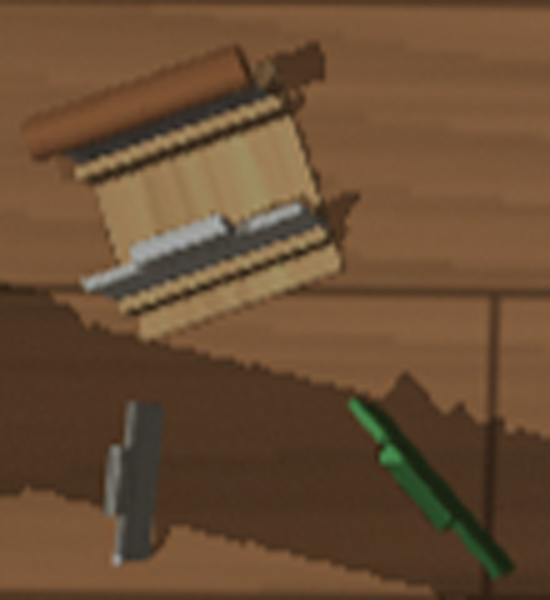

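View pics/t_sh.png

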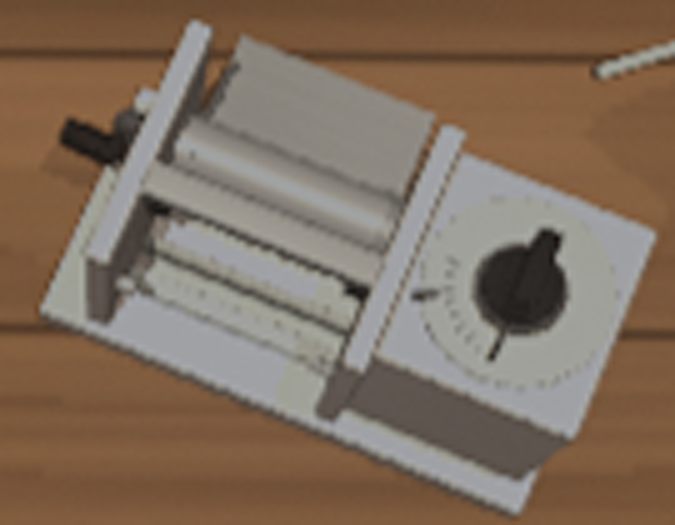

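View pics/s_sh.png

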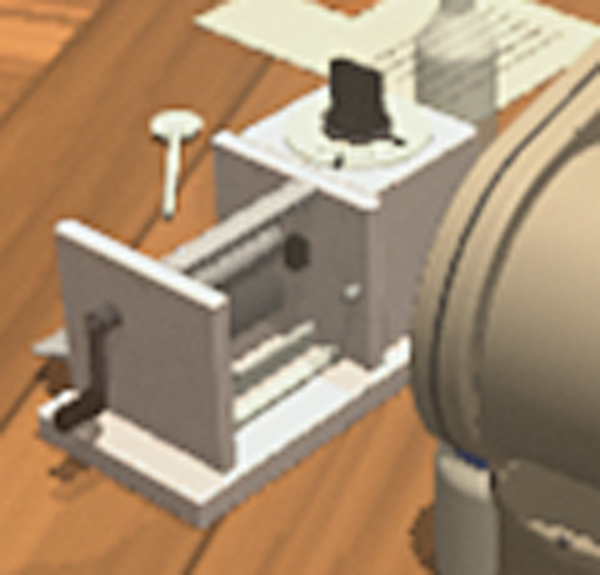

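View pics/s_rack.png

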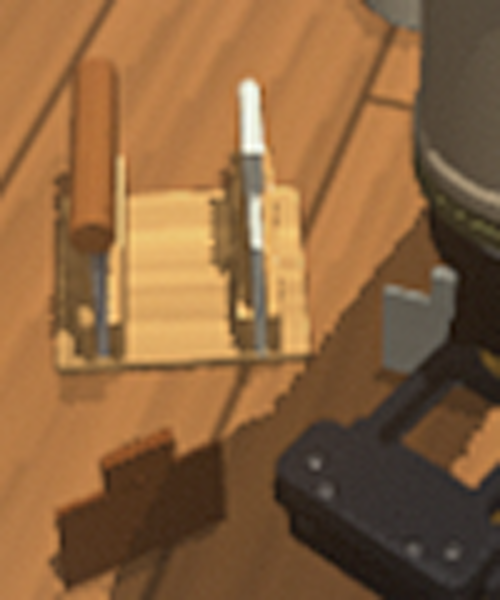

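```bash
python3 - <<'E'
from bench import *; from h import *
c=camera("top"); d=camera("side")
def U(p,o): return (np.array(p)+.5)/5-.5+np.array(o)
obs=[]
T=[((343,362),(-.045,-.064,.154)),((440,123),(.095,-.064,.154)),((108,262),(-.045,.064,.154)),((212,28),(.095,.064,.154)),((42,313),(-.05,.105,.012)),((520,515),(-.05,-.195,.0))]
S=[((375,208),(-.045,-.064,.154)),((220,140),(.095,-.064,.154)),((222,305),(-.045,.064,.154)),((62,228),(.095,.064,.154)),((203,527),(-.05,.105,0))]
def w(p,P): 
    P=np.array(P);Rz=R.from_euler('z',p[2]).as_matrix(); return P@Rz.T+[p[0],p[1],0]
def res(p,st='ts'):
    r=[]
    if 't' in st:
      for u,P in T: r.append(proj(c,w(p,P))[0]-U(u,(230,95)))
    if 's' in st:
      for u,P in S: r.append(proj(d,w(p,P))[0]-U(u,(180,110)))
    return np.ravel(r)
p0=np.r_[back(c,U((260,250),(230,95)),.1)[:2],-0.4]
for st in('t','s','ts'):
    q=least_squares(res,p0,args=(st,),loss='soft_l1');print(st,q.x,np.round(q.fun.reshape(-1,2),1).tolist())
p=q.x
im=cv2.imread("pics/t_sh.png"); im2=cv2.imread("pics/s_sh.png")
def box(x0,x1,y0,y1,z0,z1):
    C=[(x,y,z) for x in(x0,x1) for y in(y0,y1) for z in(z0,z1)]
    return [(C[a],C[b]) for a in range(8) for b in range(a) if bin(a^b).count('1')==1]
E=box(-.045,.095,-.078,-.064,.024,.154)+box(-.045,.095,.064,.078,.024,.154)+box(-.002,.016,-.064,.064,.142,.154)+box(-.0055,.0055,-.064,.064,.024,.030)+box(-.05,.1,-.195,.105,0,.0)
for cc,I,o in((c,im,(230,95)),(d,im2,(180,110))):
    for a,b in E:
        q=(proj(cc,w(p,[a,b]))-o+.5)*5-.5
        cv2.line(I,*[tuple(int(v) for v in k) for k in q],(0,0,255),1)
    kx=w(p,(.025,-.133,.156))
    q=(proj(cc,kx)-o+.5)*5-.5; cv2.circle(I,tuple(int(v) for v in q[0]),3,(0,255,0),-1)
    q=(proj(cc,w(p,(.025,-.133,.202)))-o+.5)*5-.5; cv2.circle(I,tuple(int(v) for v in q[0]),3,(255,255,0),-1)
cv2.imwrite("pics/t_shf.png",im);cv2.imwrite("pics/s_shf.png",im2)
# mark & pointer
for nm,u in(("mark",(440,295)),("markout",(415,296)),("ptip",(493,358))):
    X=back(c,U(u,(230,95)),.157); l=R.from_euler('z',-p[2]).as_matrix()@(X-[p[0],p[1],0]); l=l-[.025,-.133,0]
    print(nm,l,np.hypot(*l[:2]),"ang cw from -x",np.arctan2(l[1],-l[0]))
E
```

```text
t [ 0.60699126 -0.06022344 -0.3887789 ] [[-0.0, -0.4], [0.5, -1.1], [0.2, 0.6], [0.3, -0.3], [-0.4, 0.7], [-0.7, 0.4]]
s [ 0.60568479 -0.05877794 -0.42353041] [[-0.6, 1.1], [-1.0, 0.0], [1.3, -1.1], [1.7, -2.0], [-0.6, 1.6]]
ts [ 0.60711891 -0.06004271 -0.39409748] [[-0.2, -0.3], [0.6, -1.0], [0.1, 0.4], [0.4, -0.4], [-0.5, 0.5], [-1.0, 0.7], [-1.1, 0.5], [-2.3, -0.1], [1.8, -1.3], [1.2, -1.7], [0.2, 1.5]]
mark [-0.0197237   0.03604493  0.157     ] 0.041088452832069126 ang cw from -x 1.0701071939034064
markout [-0.02519728  0.04748769  0.157     ] 0.05375857029111232 ang cw from -x 1.0829643583038042
ptip [-0.03975985 -0.00042306  0.157     ] 0.039762102785539565 ang cw from -x -0.010640077881061557
```

View pics/t_shf.png

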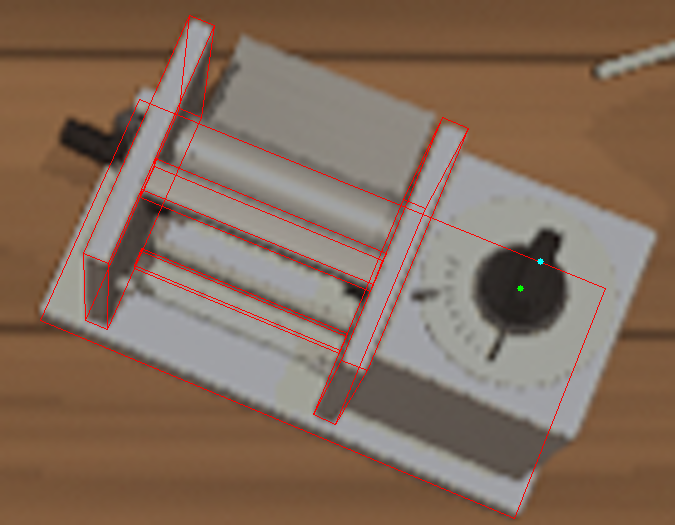

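View pics/s_shf.png

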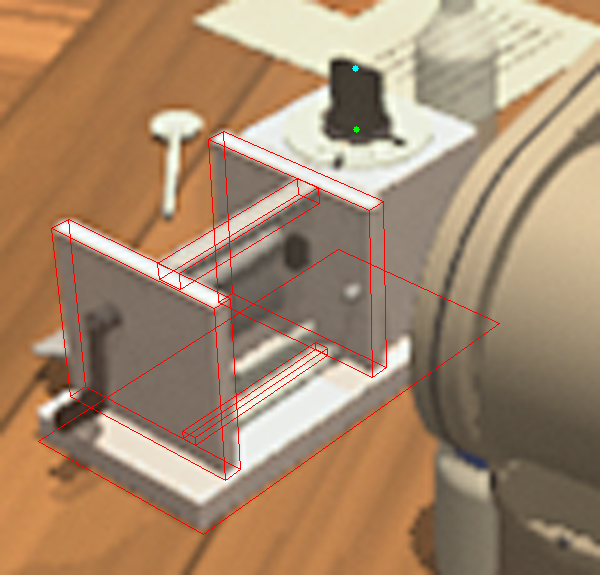

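```bash
python3 - <<'E'
from bench import *; from h import *
c=camera("top"); crop(c,120,190,185,230,"t_g",12)
d=camera("side"); crop(d,200,230,265,305,"s_g",8)
E
```

```text
(no output)
```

View pics/t_g.png

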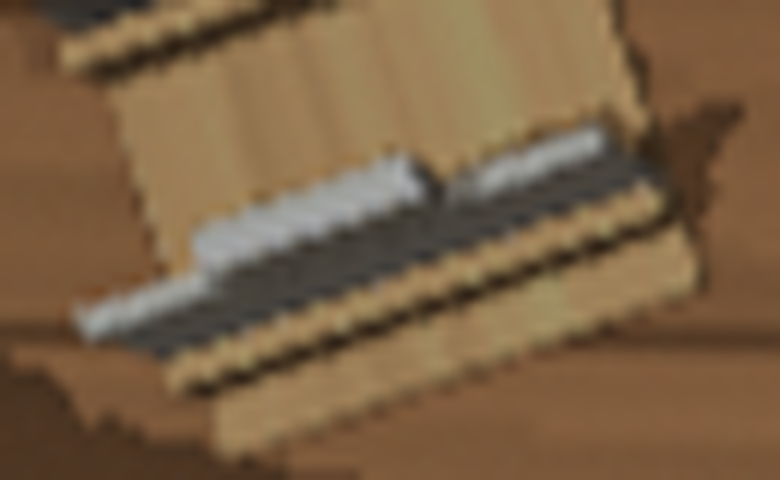

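View pics/s_g.png

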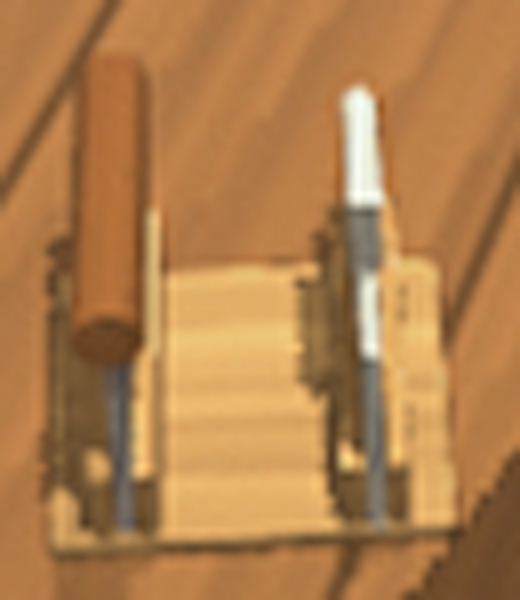

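```bash
python3 - <<'E'
from bench import *; from h import *
c=camera("top"); d=camera("side")
def U(p,o,k): return (np.array(p)+.5)/k-.5+np.array(o)
h=.0025;t=.005
T=[((75,315),(h,.06,.025)),((95,340),(-h,.06,.025)),((600,125),(h,-.06,.025)),((610,150),(-h,-.06,.025)),((193,237),(t,.025,.055)),((205,282),(-t,.025,.055)),((400,155),(t,-.025,.055)),((430,195),(-t,-.025,.055))]
S=[((362,205),(0,.025,.055)),((360,88),(0,-.025,.055)),((370,360),(0,.06,.025)),((377,525),(0,.06,-.055))]
def w(p,P):
    return np.array(P)@R.from_euler('ZY',[p[2],p[3]]).as_matrix().T+[p[0],p[1],.008+.055*np.cos(p[3])+h*abs(np.sin(p[3]))]
def res(p,st='ts'):
    r=[]
    if 't' in st: r+=[proj(c,w(p,P))[0]-U(u,(120,190),12) for u,P in T]
    if 's' in st: r+=[proj(d,w(p,P))[0]-U(u,(200,230),8) for u,P in S]
    return np.ravel(r)
p0=np.r_[back(c,U((310,250),(120,190),12),.08)[:2],0.3,0]
for st in('t','s','ts'):
    q=least_squares(res,p0,args=(st,),loss='soft_l1');print(st,q.x,np.round(q.fun.reshape(-1,2),1).tolist())
p=q.x
print("tabcentre",w(p,[(0,0,.04),(0,0,.055),(0,0,-.055)]))
# rack corners: base z .0? top-of-rack .038
for u,z in(((690,285),.038),((640,140),.038),((225,455),.038),((675,205),.038)):
    print(u,back(c,U(u,(120,190),12),z))
E
```

```text
t [ 0.43878994  0.28729057  0.37319804 -0.02319859] [[0.5, 0.2], [-0.6, -0.1], [-0.0, 0.1], [-0.3, -0.2], [-0.2, -0.0], [-0.0, -0.2], [1.1, -0.1], [-0.2, 0.2]]
s [0.43962595 0.28543122 0.34772245 0.00947805] [[0.1, -0.3], [-0.0, 0.6], [-0.1, -0.8], [0.1, 0.5]]
ts [ 0.4390177   0.28701435  0.36584217 -0.01334238] [[0.6, -0.1], [-0.5, -0.4], [0.1, 0.1], [-0.1, -0.2], [-0.2, -0.4], [-0.0, -0.5], [1.2, -0.3], [-0.1, 0.0], [0.8, 0.1], [0.3, 1.0], [0.6, -0.3], [0.0, 1.0]]
tabcentre [[0.43851934 0.28682343 0.1030249 ]
 [0.43833245 0.28675184 0.11802356]
 [0.43970295 0.28727686 0.00803335]]
(690, 285) [0.43321157 0.22028237 0.038     ]
(640, 140) [0.4669598  0.23340509 0.038     ]
(225, 455) [0.39289071 0.32521503 0.038     ]
(675, 205) [0.45181443 0.22458764 0.038     ]
```

```bash
cat >> h.py <<'E'
SH=(0.607,-0.060,-0.391); G=(0.4387,0.2868,0.367)
def Rd(yangle,theta=0.):
    """tool pointing down, jaw axis y along world angle; theta: leaned so tool z gains +component along yangle dir"""
    f=np.array([np.cos(yangle),np.sin(yangle),0]); up=np.array([0,0,1.])
    z=np.sin(theta)*f-np.cos(theta)*up; y=np.cos(theta)*f+np.sin(theta)*up
    return np.column_stack([np.cross(y,z),y,z])
def slotpt(P): return R.from_euler('z',SH[2]).as_matrix()@np.array(P,float)+[SH[0],SH[1],.024]
def rel(s,pos,Rt):
    R0=R.from_quat(s["eef_rot"]).as_matrix()
    return np.round(R0.T@(np.array(pos)-s["ee_pos"]),4).tolist(), np.round(R.from_matrix(R0.T@Rt).as_rotvec(),4).tolist()
def st(s):
    print("t",round(s["time"],2),"pos",np.round(s["ee_pos"],4),"F",np.round(s["ft_force"],1),"w",round(s["width"],4),"q",np.round(s["joint_positions"],2))
E
python3 - <<'E'
from bench import *; from h import *
s=read_state(); st(s)
print(rel(s,(G[0],G[1],.25),Rd(G[2])))
E
```

```text
t 0.5 pos [0.2346 0.5793 0.2922] F [-0.3  0.2  0.2] w 0.0872 q [-1.21  0.33 -0.06  1.46  0.02  1.35 -0.09]
([-0.299, -0.1945, 0.0422], [-0.0, 0.0, 0.819])
```

Candidates like the guard, in raw top pixels:
- Grey plate in the rack's slot at (145, 209). The fit confirms its 120 mm width.
- Smaller grey plate at (137, 256), standing loose on the table.
- Brown plate at (90, 212).
- Green plate at (171, 257).

The crops rule out brown and green. Of the two grey plates, the one in the rack is larger, so that is the guard.

>>> arm_command --commands '[[50,[-0.03,-0.019,0.0],[0,0,0.08]],[50,[-0.06,-0.04,0.0],[0,0,0.16]],[50,[-0.1,-0.065,0.01],[0,0,0.27]],[50,[-0.14,-0.09,0.015],[0,0,0.38]],[50,[-0.18,-0.117,0.02],[0,0,0.49]],[50,[-0.22,-0.143,0.03],[0,0,0.6]],[50,[-0.26,-0.169,0.04],[0,0,0.71]],[50,[-0.29,-0.188,0.042],[0,0,0.79]],[50,[-0.299,-0.1945,0.042],[0,0,0.819]],[50,[-0.299,-0.1945,0.042],[0,0,0.819]]]'

```text
time: 1.33
ee_pos: [0.443, 0.2792, 0.2499]
eef_rot: [0.571, 0.821, -0.001, 0.001]
ft_force: [0.3, -0.1, 0.4]
width: 0.0438
```

```bash
python3 - <<'E'
from bench import *; from h import *
s=read_state(); st(s)
print(rel(s,(G[0],G[1],.158),Rd(G[2])))
c=camera("top"); d=camera("side"); crop(c,90,140,230,260,"t1",5); crop(d,180,200,320,330,"s1",5)
E
```

```text
t 1.33 pos [0.443  0.2792 0.2499] F [ 0.3 -0.1  0.4] w 0.0438 q [-0.87  0.13  0.23  1.8  -0.03  1.21 -0.27]
([0.0089, -0.0014, 0.0919], [0.0003, 0.0028, -0.0122])
```

View pics/s1.png

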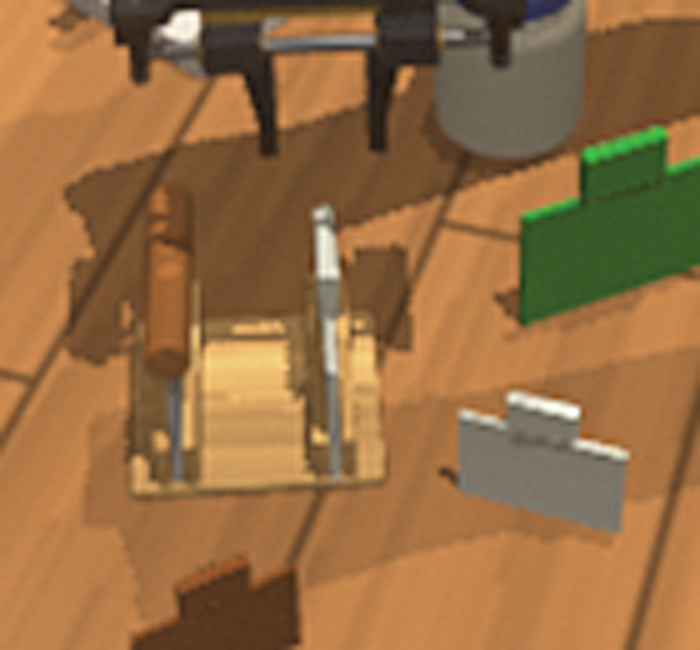

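```bash
python3 - <<'E'
from bench import *; from h import *
s=read_state(); st(s)
print(rel(s,(G[0],G[1],.158),Rd(G[2])))
E
```

```text
t 1.43 pos [0.4395 0.2855 0.2504] F [-0.2  1.4  0.7] w 0.0437 q [-0.87  0.13  0.23  1.8  -0.03  1.21 -0.27]
([0.0015, -0.0003, 0.0924], [0.0002, -0.0001, -0.0031])
```

The picture shows the gripper in line with the grey plate in the rack, and the smaller grey plate standing free at crop (545, 460). I'll descend and grip.

>>> arm_command --commands '[[50,[0,0,0.02],[0,0,0]],[50,[0,0,0.04],[0,0,0]],[50,[0,0,0.06],[0,0,0]],[50,[0,0,0.075],[0,0,0]],[50,[0,0,0.085],[0,0,0]],[50,[0,0,0.092],[0,0,0]],[50,[0,0,0.092],[0,0,0]],[0,[0,0,0.092],[0,0,0]],[0,[0,0,0.092],[0,0,0]],[0,[0,0,0.092],[0,0,0]]]' --squeeze 30

```text
time: 2.27
ee_pos: [0.4391, 0.2872, 0.1592]
eef_rot: [0.566, 0.824, 0.001, 0.0]
ft_force: [-0.1, -0.3, 0.5]
width: 0.0307
```

```bash
python3 - <<'E'
from bench import *; from h import *
s=read_state(); st(s)
d=camera("side"); crop(d,180,200,320,330,"s2",5)
c=camera("top"); crop(c,90,140,230,260,"t2",5)
E
```

```text
t 2.27 pos [0.4391 0.2872 0.1592] F [-0.1 -0.3  0.5] w 0.0307 q [-0.86  0.23  0.22  1.89 -0.06  1.02 -0.25]
```

View pics/s2.png

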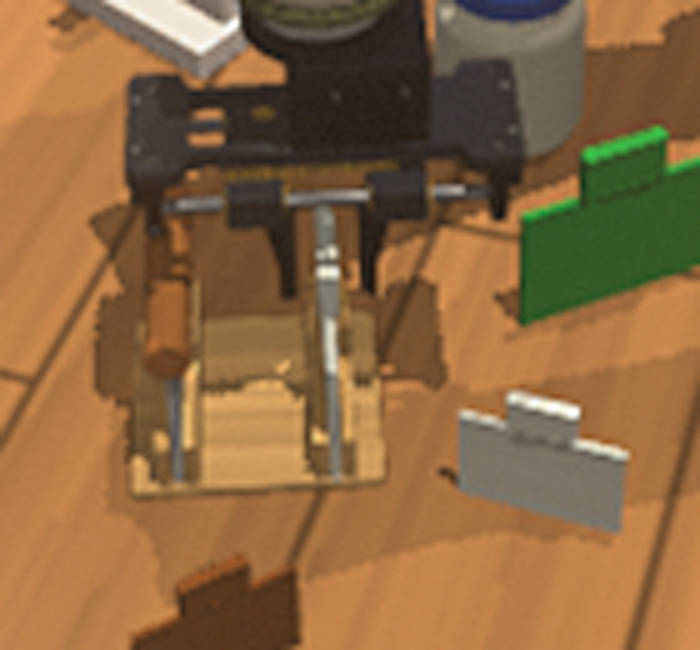

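>>> arm_command --commands '[[0,[0,0,0],[0,0,0]],[0,[0,0,0],[0,0,0]],[0,[0,0,0],[0,0,0]],[0,[0,0,0],[0,0,0]],[0,[0,0,0],[0,0,0]],[0,[0,0,0],[0,0,0]],[0,[0,0,-0.005],[0,0,0]],[0,[0,0,-0.015],[0,0,0]],[0,[0,0,-0.03],[0,0,0]],[0,[0,0,-0.05],[0,0,0]]]'

```text
time: 3.2
ee_pos: [0.4381, 0.2863, 0.2083]
eef_rot: [0.566, 0.824, -0.001, -0.0]
ft_force: [-0.5, -0.3, -1.4]
width: 0.0101
```

```bash
python3 - <<'E'
from bench import *; from h import *
s=read_state(); st(s)
d=camera("side"); crop(d,180,180,320,310,"s3",5)
print(s["eef_rot"])
E
```

```text
t 3.2 pos [0.4381 0.2863 0.2083] F [-0.5 -0.3 -1.4] w 0.0101 q [-0.87  0.17  0.22  1.85 -0.04  1.13 -0.26]
[ 5.66233378e-01  8.24244014e-01 -1.21941753e-03 -2.82574702e-04]
```

View pics/s3.png

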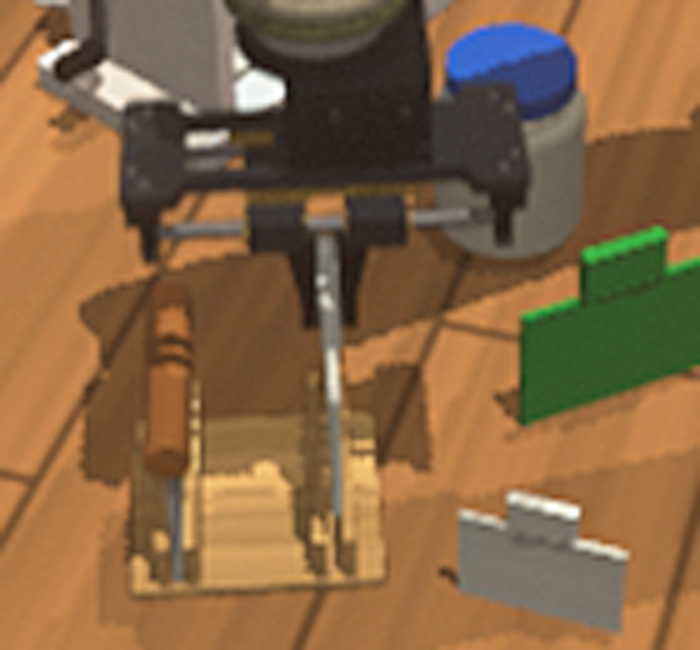

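```bash
python3 - <<'E'
from bench import *; from h import *
s=read_state()
th=np.radians(17); a=np.array([-np.sin(th),0,np.cos(th)])
P=slotpt(np.array([.001,0,0])+(.151+.160)*a); print(P)
print(rel(s,P,Rd(SH[2],th)))
E
```

```text
[ 0.52385938 -0.02572741  0.32141078]
([-0.3223, -0.0332, -0.109], [-0.2798, -0.1149, 0.7515])
```

>>> arm_command --commands '[[0,[0,0,-0.03],[0,0,0]],[0,[0,0,-0.07],[0,0,0]],[0,[-0.01,-0.001,-0.105],[0,0,0.02]],[0,[-0.03,-0.003,-0.12],[-0.02,-0.01,0.06]],[0,[-0.06,-0.006,-0.12],[-0.05,-0.02,0.13]],[0,[-0.095,-0.01,-0.12],[-0.08,-0.03,0.21]],[0,[-0.13,-0.013,-0.12],[-0.11,-0.045,0.3]],[0,[-0.165,-0.017,-0.12],[-0.14,-0.06,0.38]],[0,[-0.2,-0.02,-0.12],[-0.17,-0.07,0.46]],[0,[-0.23,-0.023,-0.12],[-0.2,-0.08,0.54]]]'

```text
time: 4.08
ee_pos: [0.4997, 0.0612, 0.3285]
eef_rot: [0.764, 0.637, 0.059, 0.089]
ft_force: [0.3, -0.3, -1.9]
width: 0.0097
```

```bash
python3 - <<'E'
from bench import *; from h import *
s=read_state();st(s)
th=np.radians(17); a=np.array([-np.sin(th),0,np.cos(th)])
P=slotpt(np.array([.001,0,0])+(.151+.160)*a); print(P)
print(rel(s,P,Rd(SH[2],th)))
E
```

```text
t 4.08 pos [0.4997 0.0612 0.3285] F [ 0.3 -0.3 -1.9] w 0.0097 q [-0.69 -0.1   0.39  1.87  0.17  1.19 -0.53]
[ 0.52385938 -0.02572741  0.32141078]
([-0.0809, 0.0368, 0.017], [-0.0814, -0.0308, 0.2071])
```

>>> arm_command --commands '[[0,[-0.025,0.01,0.004],[-0.025,-0.01,0.06]],[0,[-0.05,0.022,0.009],[-0.05,-0.02,0.12]],[0,[-0.07,0.032,0.014],[-0.07,-0.026,0.18]],[0,[-0.08,0.0365,0.017],[-0.08,-0.031,0.205]],[0,[-0.081,0.037,0.017],[-0.081,-0.031,0.207]],[0,[-0.081,0.037,0.017],[-0.081,-0.031,0.207]],[0,[-0.081,0.037,0.017],[-0.081,-0.031,0.207]],[0,[-0.081,0.037,0.017],[-0.081,-0.031,0.207]],[0,[-0.081,0.037,0.017],[-0.081,-0.031,0.207]],[0,[-0.081,0.037,0.017],[-0.081,-0.031,0.207]]]'

```text
time: 4.92
ee_pos: [0.5246, -0.0222, 0.3213]
eef_rot: [0.82, 0.553, 0.082, 0.122]
ft_force: [0.6, 0.0, -3.0]
width: 0.0099
```

```bash
python3 - <<'E'
from bench import *; from h import *
s=read_state();st(s)
th=np.radians(17); a=np.array([-np.sin(th),0,np.cos(th)])
P=slotpt(np.array([.001,0,0])+(.151+.160)*a); print(P)
print(rel(s,P,Rd(SH[2],th)))
c=camera("top"); crop(c,200,80,365,210,"t4",4.8)
d=camera("side"); crop(d,160,60,320,220,"s4",4)
E
```

```text
t 4.92 pos [ 0.5246 -0.0222  0.3213] F [ 0.6  0.  -3. ] w 0.0099 q [-0.61 -0.1   0.46  1.9   0.22  1.09 -0.61]
[ 0.52385938 -0.02572741  0.32141078]
([-0.0035, 0.0007, 0.0001], [-0.0015, -0.001, 0.007])
```

View pics/t4.png

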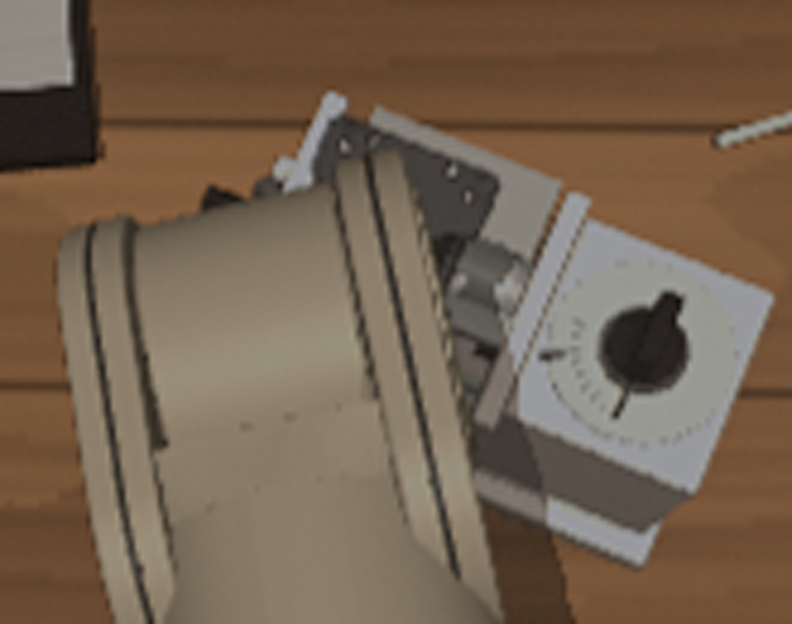

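View pics/s4.png

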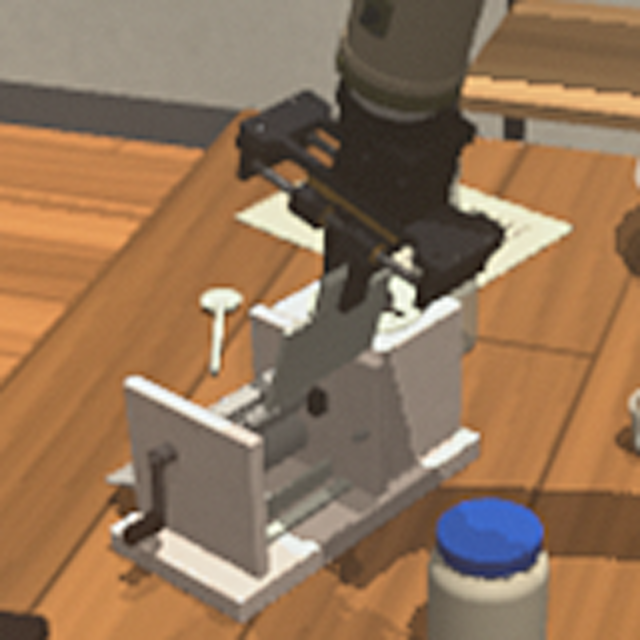

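```bash
cat >> h.py <<'E'
def plate_overlay(s,d,o,k,name,L=.151,dy=0.):
    """plate corners from tool pose; tool z points down plate; tool x along width"""
    R0=R.from_quat(s["eef_rot"]).as_matrix()
    im=cv2.resize(d["pixels"][o[1]:o[3],o[0]:o[2],::-1],None,fx=k,fy=k,interpolation=cv2.INTER_CUBIC)
    def ln(A):
        q=(proj(d,np.array([s["ee_pos"]+R0@np.array(x) for x in A]))-o[:2]+.5)*k-.5
        cv2.polylines(im,[q.round().astype(int)],True,(0,0,255),1)
    for y in(-.0025,.0025): ln([(x+dy,y,z) for x,z in((-.06,L),(.06,L),(.06,L-.08),(-.06,L-.08))])
    for y in(-.005,.005): ln([(x+dy,y,z) for x,z in((-.025,L-.08),(.025,L-.08),(.025,L-.11),(-.025,L-.11))])
    cv2.imwrite(f"pics/{name}.png",im)
E
python3 - <<'E'
from bench import *; from h import *
s=read_state();st(s); print(rel(s,slotpt(np.array([.001,0,0])+(.311)*np.array([-np.sin(.2967),0,np.cos(.2967)])),Rd(SH[2],.2967)))
d=camera("side"); plate_overlay(s,d,(200,110,280,190),8,"s5")
E
```

```text
t 5.02 pos [ 0.5246 -0.0226  0.3213] F [ 1.4 -0.  -2.4] w 0.0101 q [-0.61 -0.1   0.46  1.9   0.22  1.09 -0.61]
([-0.0032, 0.0005, 0.0], [-0.0014, -0.0008, 0.0063])
```

View pics/s5.png

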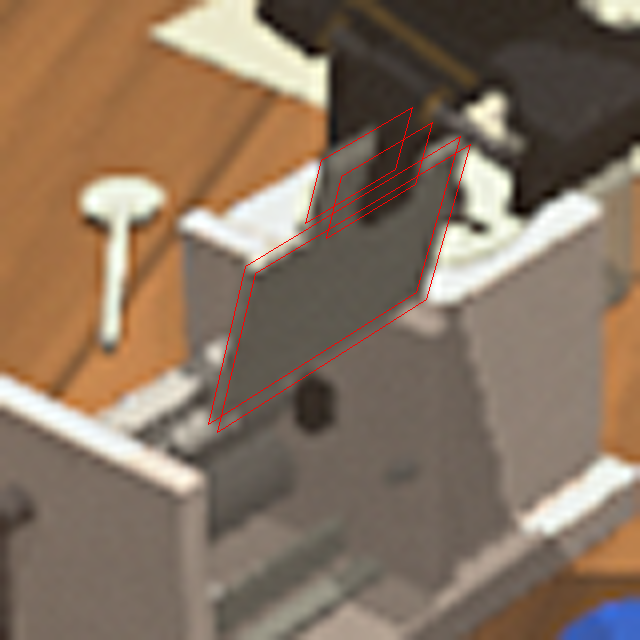

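>>> arm_command --commands '[[0,[-0.003,0.0005,0.0],[-0.0014,0,0.006]],[0,[-0.003,0.0005,0.01],[-0.0014,0,0.006]],[0,[-0.003,0.0005,0.02],[-0.0014,0,0.006]],[0,[-0.003,0.0005,0.03],[-0.0014,0,0.006]],[0,[-0.003,0.0005,0.04],[-0.0014,0,0.006]],[0,[-0.003,0.0005,0.05],[-0.0014,0,0.006]],[0,[-0.003,0.0005,0.06],[-0.0014,0,0.006]],[0,[-0.003,0.0005,0.06],[-0.0014,0,0.006]],[0,[-0.003,0.0005,0.06],[-0.0014,0,0.006]],[0,[-0.003,0.0005,0.06],[-0.0014,0,0.006]]]'

```text
time: 5.9
ee_pos: [0.5402, -0.0326, 0.2643]
eef_rot: [0.822, 0.55, 0.083, 0.123]
ft_force: [-0.6, -0.2, -1.6]
width: 0.0095
```

```bash
python3 - <<'E'
from bench import *; from h import *
s=read_state();st(s); print(rel(s,slotpt(np.array([.001,0,0])+(.251)*np.array([-np.sin(.2967),0,np.cos(.2967)])),Rd(SH[2],.2967)))
d=camera("side"); plate_overlay(s,d,(180,110,280,190),8,"s6")
crop(d,180,110,280,190,"s6r",8)
E
```

```text
t 5.9 pos [ 0.5402 -0.0326  0.2643] F [-0.6 -0.2 -1.6] w 0.0095 q [-0.59 -0.02  0.5   1.95  0.18  0.95 -0.57]
([0.0002, -0.0003, 0.0002], [0.0004, -0.0006, -0.0006])
```

View pics/s6.png

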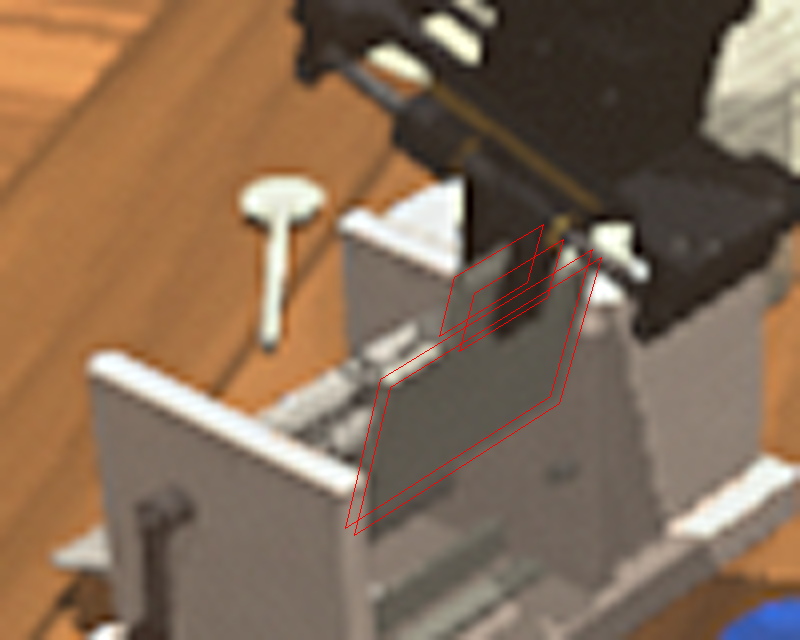

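View pics/s6r.png

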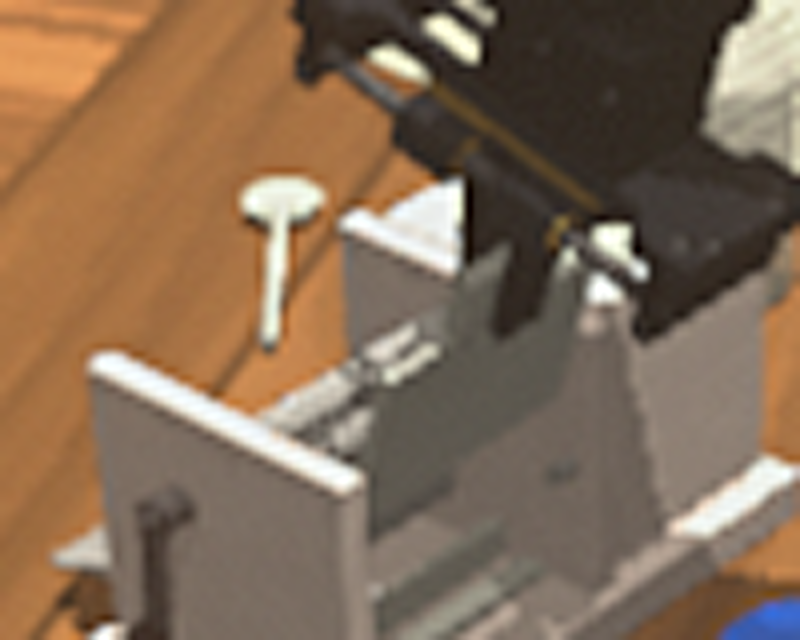

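>>> arm_command --commands '[[0,[0,0,0.012],[0,0,0]],[0,[0,0,0.024],[0,0,0]],[0,[0,0,0.036],[0,0,0]],[0,[0,0,0.048],[0,0,0]],[0,[0,0,0.058],[0,0,0]],[0,[0,0,0.068],[0,0,0]],[0,[0,0,0.076],[0,0,0]],[0,[0,0,0.082],[0,0,0]],[0,[0,0,0.082],[0,0,0]],[0,[0,0,0.082],[0,0,0]]]'

```text
time: 6.78
ee_pos: [0.5622, -0.0418, 0.1855]
eef_rot: [0.822, 0.55, 0.082, 0.123]
ft_force: [-0.4, -0.8, -1.4]
width: 0.01
```

```bash
python3 - <<'E'
from bench import *; from h import *
s=read_state();st(s); print(rel(s,slotpt(np.array([.001,0,0])+(.151)*np.array([-np.sin(.2967),0,np.cos(.2967)])),Rd(SH[2],.2967)),s["torque"])
d=camera("side"); 
crop(d,180,110,280,190,"s7r",8)
E
```

```text
t 6.78 pos [ 0.5622 -0.0418  0.1855] F [-0.4 -0.8 -1.4] w 0.01 q [-0.56  0.14  0.52  1.99  0.08  0.77 -0.49]
([0.0002, -0.0001, 0.0179], [-0.0002, -0.0002, -0.0006]) [0.10767253 0.56391401 0.02996303]
```

View pics/s7r.png

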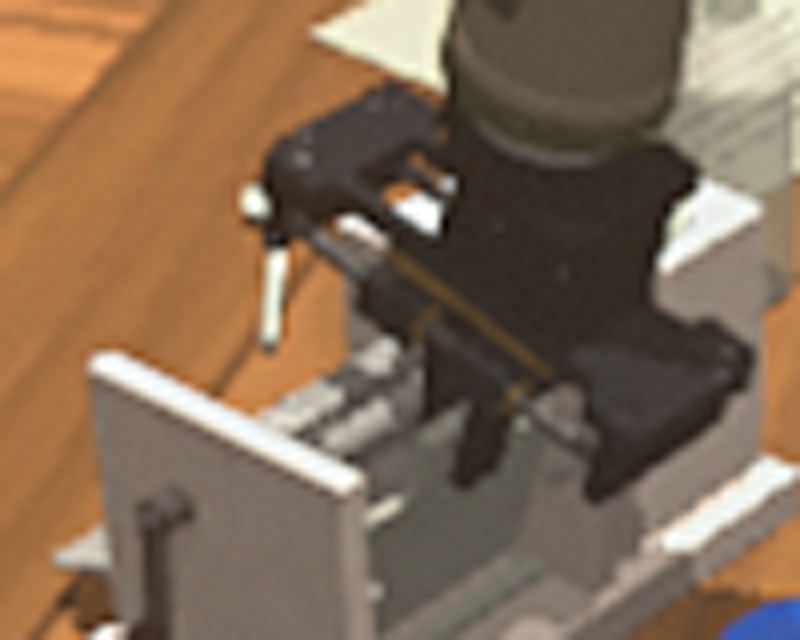

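>>> arm_command --commands '[[0,[0,0,0.004],[0,0,0]],[0,[0,0,0.007],[0,0,0]],[0,[0,0,0.01],[0,0,0]],[0,[0,0,0.012],[0,0,0]],[0,[0,0,0.014],[0,0,0]],[0,[0,0,0.016],[0,0,0]],[0,[0,0,0.017],[0,0,0]],[0,[0,0,0.018],[0,0,0]],[0,[0,0,0.018],[0,0,0]],[0,[0,0,0.018],[0,0,0]]]'

```text
time: 7.67
ee_pos: [0.5673, -0.0437, 0.1686]
eef_rot: [0.822, 0.55, 0.083, 0.123]
ft_force: [0.3, -0.4, -1.4]
width: 0.0103
```

```bash
python3 - <<'E'
from bench import *; from h import *
s=read_state();st(s); print(rel(s,slotpt(np.array([.001,0,0])+(.151)*np.array([-np.sin(.2967),0,np.cos(.2967)])),Rd(SH[2],.2967)),s["torque"])
d=camera("side"); 
plate_overlay(s,d,(200,130,280,200),9,"s8r")
c=camera("top");crop(c,200,80,365,210,"t8",4.8)
E
```

```text
t 7.67 pos [ 0.5673 -0.0437  0.1686] F [ 0.3 -0.4 -1.4] w 0.0103 q [-0.54  0.17  0.52  1.99  0.06  0.73 -0.47]
([0.0001, -0.0003, 0.0001], [0.0006, -0.0008, -0.0006]) [-0.01500489  0.4127694   0.031958  ]
```

View pics/s8r.png

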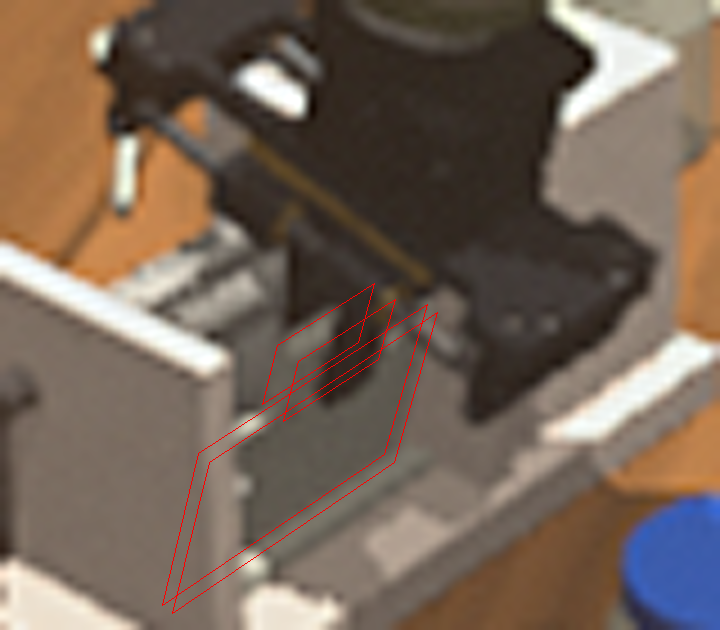

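>>> arm_command --commands '[[0,[0,0,0.0005],[0,0,0]],[0,[0,0,0.001],[0,0,0]],[0,[0,0,0.001],[0,0,0]],[0,[0,0,0.0015],[0,0,0]],[0,[0,0,0.0015],[0,0,0]],[0,[0,0,0.002],[0,0,0]],[0,[0,0,0.002],[0,0,0]],[0,[0,0,0.002],[0,0,0]],[0,[0,0,0.002],[0,0,0]],[0,[0,0,0.002],[0,0,0]]]'

```text
time: 8.6
ee_pos: [0.5684, -0.0441, 0.1685]
eef_rot: [0.822, 0.55, 0.084, 0.123]
ft_force: [-10.6, 0.5, 21.4]
width: 0.01
```

```bash
python3 - <<'E'
from bench import *; from h import *
s=read_state();st(s); R0=R.from_quat(s["eef_rot"]).as_matrix()
e=s["ee_pos"]+R0@[0,0,.151]; el=R.from_euler('z',-SH[2]).as_matrix()@(e-[SH[0],SH[1],.024]); print("edge local",el)
for deg in (20,22,24):
  th=np.radians(deg)
  print(deg,rel(s,slotpt(np.array([.001,0,.0005])+.151*np.array([-np.sin(th),0,np.cos(th)])),Rd(SH[2],th)))
E
```

```text
t 8.6 pos [ 0.5684 -0.0441  0.1685] F [-10.6   0.5  21.4] w 0.01 q [-0.54  0.17  0.52  1.99  0.05  0.73 -0.47]
edge local [0.00262443 0.00033457 0.00014564]
20 ([-0.0, -0.0091, -0.0006], [-0.0507, -0.002, -0.0014])
22 ([-0.0, -0.0144, -0.0003], [-0.0856, -0.002, -0.0015])
24 ([-0.0001, -0.0196, 0.0003], [-0.1205, -0.002, -0.0015])
```

>>> arm_command --commands '[[0,[0,-0.003,-0.0015],[-0.02,0,0]],[0,[0,-0.006,-0.0017],[-0.035,0,0]],[0,[0,-0.009,-0.0017],[-0.055,0,0]],[0,[0,-0.012,-0.0017],[-0.075,0,0]],[0,[0,-0.015,-0.0015],[-0.095,0,0]],[0,[0,-0.018,-0.0012],[-0.115,0,0]],[0,[0,-0.019,-0.0012],[-0.12,0,0]],[0,[0,-0.019,-0.0012],[-0.12,0,0]],[0,[0,-0.019,-0.0012],[-0.12,0,0]],[0,[0,-0.019,-0.0012],[-0.12,0,0]]]'

```text
time: 9.43
ee_pos: [0.552, -0.0375, 0.1633]
eef_rot: [0.813, 0.543, 0.117, 0.173]
ft_force: [6.8, -2.4, -0.7]
width: 0.0097
```

```bash
python3 - <<'E'
from bench import *; from h import *
s=read_state();st(s); R0=R.from_quat(s["eef_rot"]).as_matrix()
e=s["ee_pos"]+R0@[0,0,.151]; el=R.from_euler('z',-SH[2]).as_matrix()@(e-[SH[0],SH[1],.024]); print("edge local",el, np.degrees(np.arccos(-R0[2,2])))
d=camera("side"); 
plate_overlay(s,d,(200,130,280,200),9,"s9r")
E
```

```text
t 9.43 pos [ 0.552  -0.0375  0.1633] F [ 6.8 -2.4 -0.7] w 0.0097 q [-0.63  0.09  0.54  2.12  0.27  0.59 -0.69]
edge local [0.00220138 0.00015809 0.0014803 ] 24.084848952501343
```

View pics/s9r.png

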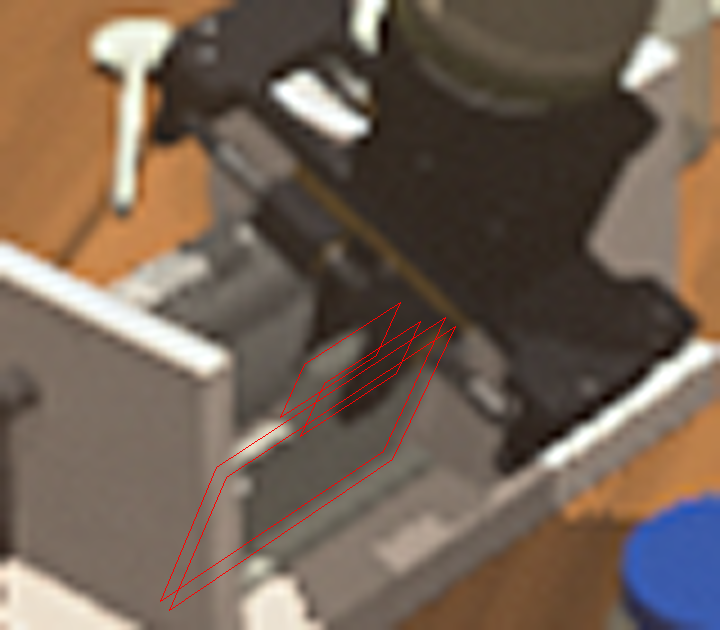

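>>> arm_command --commands '[[40,[0,0,0],[0,0,0]],[40,[0,0,0],[0,0,0]],[40,[0,0,0],[0,0,0]],[40,[0,0,0],[0,0,0]],[40,[0,0,0],[0,0,0]],[40,[0,0,0],[0,0,0]],[40,[0,0,-0.01],[0,0,0]],[40,[0,0,-0.025],[0,0,0]],[40,[0,0,-0.045],[0,0,0]],[40,[0,0,-0.06],[0,0,0]]]'

```text
time: 10.32
ee_pos: [0.5277, -0.0277, 0.2178]
eef_rot: [0.813, 0.544, 0.115, 0.172]
ft_force: [0.1, 0.0, 1.4]
width: 0.035
```

```bash
python3 - <<'E'
from bench import *; from h import *
s=read_state();st(s); R0=R.from_quat(s["eef_rot"]).as_matrix()
d=camera("side"); crop(d,190,120,280,200,"s10",8)
s=read_state();st(s)
E
```

```text
t 10.32 pos [ 0.5277 -0.0277  0.2178] F [0.1 0.  1.4] w 0.035 q [-0.66 -0.06  0.51  2.11  0.36  0.75 -0.76]
t 10.37 pos [ 0.5282 -0.0272  0.2203] F [ 2.7 -0.1  2.6] w 0.0349 q [-0.66 -0.07  0.51  2.11  0.36  0.75 -0.76]
```

View pics/s10.png

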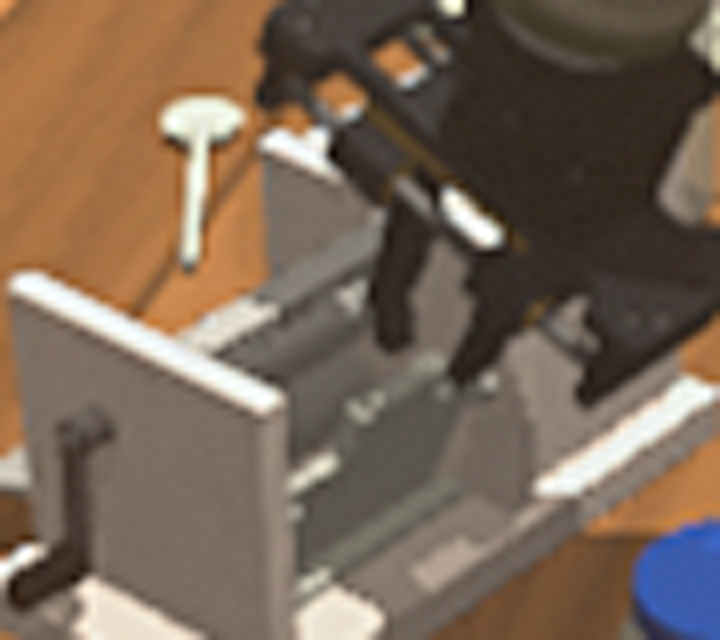

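```bash
python3 - <<'E'
from bench import *; from h import *
c=camera("top"); cv2.imwrite("pics/t10.png",cv2.resize(c["pixels"][:,:,::-1],(800,600)))
Rz=R.from_euler('z',-SH[2]).as_matrix()
for u in((246.,220.5),):
    X=back(c,u,.115); print(X, Rz@(X-[SH[0],SH[1],.024]))
E
```

```text
[0.40747525 0.02795634 0.115     ] [-0.21798762  0.00527663  0.091     ]
```

View pics/t10.png

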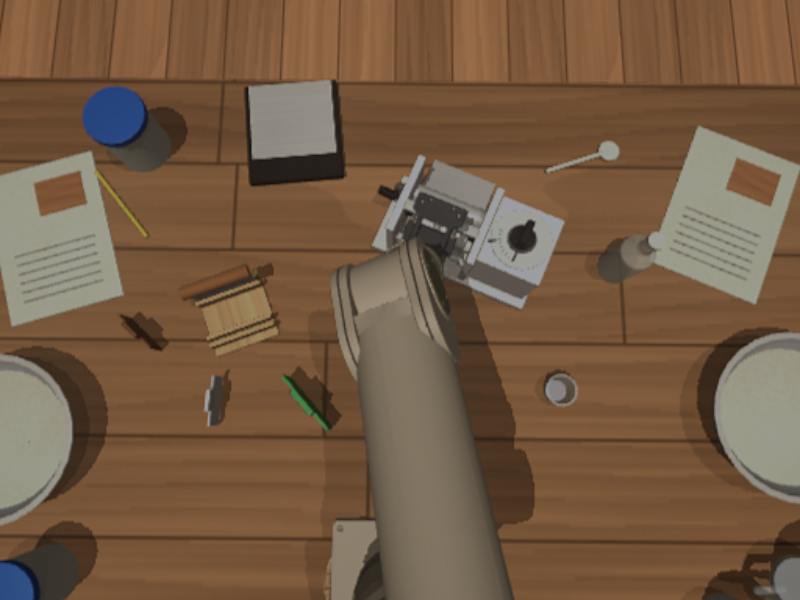

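```bash
python3 - <<'E'
from bench import *; from h import *
s=read_state();d=camera("side"); o=(190,90,300,190);k=7
R0=R.from_quat(s["eef_rot"]).as_matrix()
im=cv2.resize(d["pixels"][o[1]:o[3],o[0]:o[2],::-1],None,fx=k,fy=k,interpolation=cv2.INTER_CUBIC)
for z,col in((0,(0,0,255)),(.02,(0,255,0)),(.07,(255,0,0))):
    A=[(-.0375,-.095,z),(.0375,-.095,z),(.0375,.095,z),(-.0375,.095,z)] if z<.05 else [(-.0095,-.032,z),(.0095,-.032,z),(.0095,.032,z),(-.0095,.032,z)]
    q=(proj(d,np.array([s["ee_pos"]+R0@np.array(x) for x in A]))-o[:2]+.5)*k-.5
    cv2.polylines(im,[q.round().astype(int)],True,col,1)
cv2.imwrite("pics/s11.png",im)
E
```

```text
(no output)
```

View pics/s11.png

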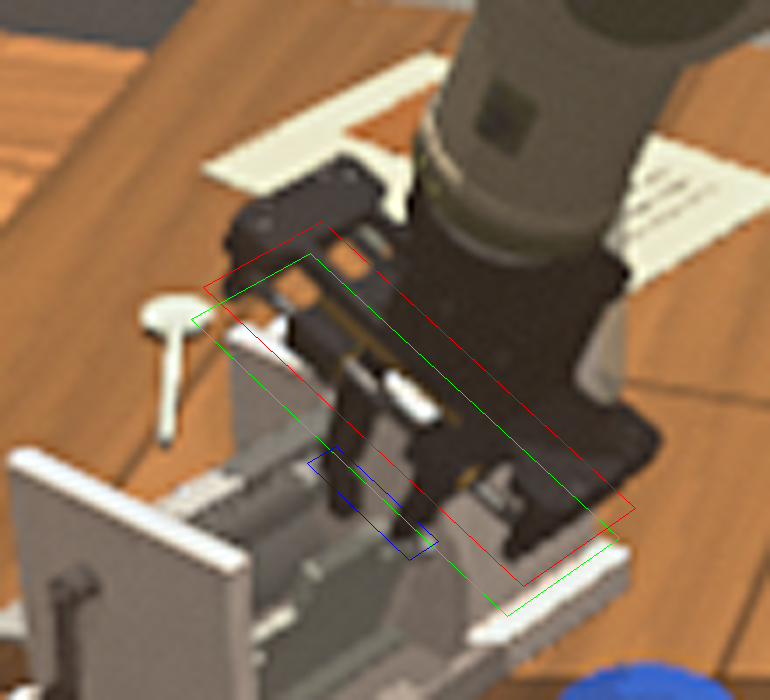

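```bash
python3 - <<'E'
from bench import *; from h import *
s=read_state();st(s); th=np.radians(25); a=np.array([-np.sin(th),0,np.cos(th)])
for P in(np.array([-.096,0,.145])+.05*a,np.array([-.096,0,.145])): print(rel(s,slotpt(P),Rd(SH[2],th)))
E
```

```text
t 10.47 pos [ 0.5284 -0.0273  0.2178] F [ 0.1  0.6 -0.9] w 0.0348 q [-0.66 -0.06  0.51  2.11  0.35  0.75 -0.76]
([-0.0003, -0.0306, -0.0098], [-0.0183, -0.0025, -0.0008])
([-0.0004, -0.0297, 0.0402], [-0.0183, -0.0025, -0.0008])
```

>>> arm_command --commands '[[0,[0,-0.008,-0.003],[-0.018,0,0]],[0,[0,-0.018,-0.006],[-0.018,0,0]],[0,[0,-0.027,-0.01],[-0.018,0,0]],[0,[0,-0.03,-0.01],[-0.018,0,0]],[0,[0,-0.03,-0.005],[-0.018,0,0]],[0,[0,-0.03,0.005],[-0.018,0,0]],[0,[0,-0.03,0.015],[-0.018,0,0]],[0,[0,-0.03,0.025],[-0.018,0,0]],[0,[0,-0.03,0.03],[-0.018,0,0]],[0,[0,-0.03,0.03],[-0.018,0,0]]]'

```text
time: 11.3
ee_pos: [0.5139, -0.0225, 0.1759]
eef_rot: [0.812, 0.543, 0.119, 0.179]
ft_force: [-0.7, 0.8, -0.4]
width: 0.0003
```

```bash
python3 - <<'E'
from bench import *; from h import *
s=read_state();st(s); th=np.radians(25)
print(rel(s,slotpt(np.array([-.096,0,.145])),Rd(SH[2],th)))
d=camera("side"); crop(d,190,110,290,200,"s12",7)
E
```

```text
t 11.3 pos [ 0.5139 -0.0225  0.1759] F [-0.7  0.8 -0.4] w 0.0003 q [-0.67 -0.04  0.49  2.2   0.41  0.64 -0.85]
([0.0008, 0.0011, 0.0081], [-0.0029, 0.0017, -0.0004])
```

View pics/s12.png

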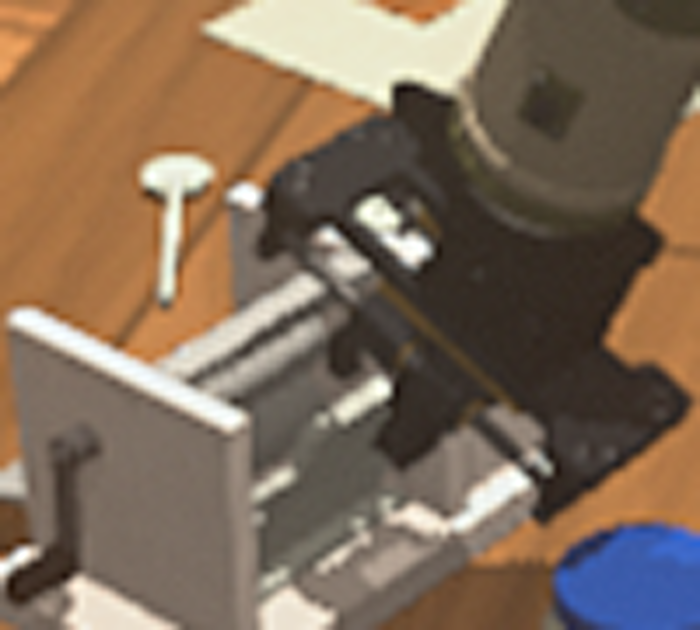

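```bash
python3 - <<'E'
from bench import *; from h import *
s=read_state();st(s)
def tcp(cx,cz,deg,c=.012):
    th=np.radians(deg);a=np.array([-np.sin(th),0,np.cos(th)]);n=np.array([np.cos(th),0,np.sin(th)])
    return slotpt(np.array([cx,0,cz])-c*n+.07*a),Rd(SH[2],th)
for q in((-.055,.086,25),(-.04,.086,26),(-.03,.086,27),(-.02,.085,28),(-.01,.085,29),(0,.085,30),(.005,.085,30)): print(q,rel(s,*tcp(*q)))
E
```

```text
t 11.35 pos [ 0.5139 -0.0223  0.1766] F [ 0.4  0.1 -0.5] w 0.0005 q [-0.67 -0.04  0.49  2.2   0.41  0.65 -0.85]
(-0.055, 0.086, 25) ([0.0006, 0.001, 0.0095], [-0.0025, 0.0012, -0.0005])
(-0.04, 0.086, 26) ([0.0006, 0.0134, 0.016], [-0.0199, 0.0012, -0.0005])
(-0.03, 0.086, 27) ([0.0006, 0.0213, 0.0205], [-0.0374, 0.0012, -0.0005])
(-0.02, 0.085, 28) ([0.0006, 0.0287, 0.0259], [-0.0548, 0.0012, -0.0005])
(-0.01, 0.085, 29) ([0.0006, 0.0366, 0.0304], [-0.0723, 0.0012, -0.0005])
(0, 0.085, 30) ([0.0007, 0.0445, 0.0349], [-0.0897, 0.0012, -0.0005])
(0.005, 0.085, 30) ([0.0007, 0.049, 0.037], [-0.0897, 0.0012, -0.0005])
```

>>> arm_command --commands '[[0,[0.0006,0.001,0.004],[-0.0025,0,0]],[0,[0.0006,0.001,0.0095],[-0.0025,0,0]],[0,[0.0006,0.005,0.0117],[-0.008,0,0]],[0,[0.0006,0.009,0.0138],[-0.014,0,0]],[0,[0.0006,0.0134,0.016],[-0.02,0,0]],[0,[0.0006,0.0174,0.018],[-0.029,0,0]],[0,[0.0006,0.0213,0.0205],[-0.037,0,0]],[0,[0.0006,0.025,0.0232],[-0.046,0,0]],[0,[0.0006,0.0287,0.0259],[-0.055,0,0]],[0,[0.0006,0.0287,0.0259],[-0.055,0,0]]]'

```text
time: 12.18
ee_pos: [0.5487, -0.0356, 0.1657]
eef_rot: [0.806, 0.539, 0.135, 0.202]
ft_force: [-0.4, 0.2, -0.3]
width: 0.0006
```

```bash
python3 - <<'E'
from bench import *; from h import *
s=read_state();st(s)
d=camera("side"); crop(d,190,110,290,200,"s13",7)
s=read_state();st(s)
def tcp(cx,cz,deg,c=.012):
    th=np.radians(deg);a=np.array([-np.sin(th),0,np.cos(th)]);n=np.array([np.cos(th),0,np.sin(th)])
    return slotpt(np.array([cx,0,cz])-c*n+.07*a),Rd(SH[2],th)
for q in((-.02,.085,28),(-.01,.085,29),(0,.085,30),(.005,.085,30),(.01,.085,30)): print(q,rel(s,*tcp(*q)))
E
```

```text
t 12.18 pos [ 0.5487 -0.0356  0.1657] F [-0.4  0.2 -0.3] w 0.0006 q [-0.65  0.05  0.52  2.17  0.42  0.54 -0.84]
t 12.23 pos [ 0.5484 -0.0355  0.1657] F [-0.1  0.3  0.1] w 0.0001 q [-0.65  0.05  0.52  2.17  0.42  0.54 -0.84]
(-0.02, 0.085, 28) ([-0.0003, -0.0002, 0.0005], [0.001, -0.0, -0.0006])
(-0.01, 0.085, 29) ([-0.0003, 0.0074, 0.0054], [-0.0164, 0.0, -0.0006])
(0, 0.085, 30) ([-0.0003, 0.015, 0.0104], [-0.0339, 0.0, -0.0006])
(0.005, 0.085, 30) ([-0.0003, 0.0194, 0.0127], [-0.0339, 0.0, -0.0006])
(0.01, 0.085, 30) ([-0.0003, 0.0238, 0.0151], [-0.0339, 0.0, -0.0006])
```

View pics/s13.png

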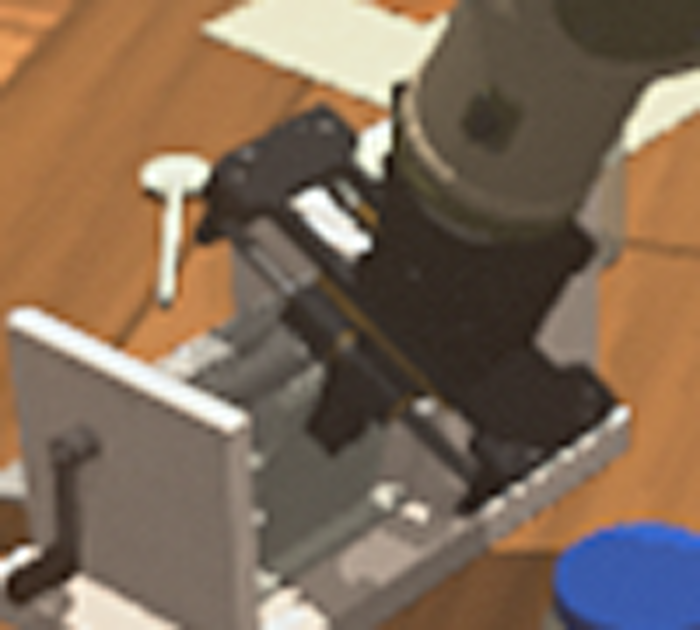

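>>> arm_command --commands '[[0,[0,0.0025,0.0018],[-0.006,0,0]],[0,[0,0.005,0.0036],[-0.011,0,0]],[0,[0,0.0075,0.0054],[-0.016,0,0]],[0,[0,0.01,0.007],[-0.022,0,0]],[0,[0,0.0125,0.0088],[-0.028,0,0]],[0,[0,0.015,0.0104],[-0.034,0,0]],[0,[0,0.0172,0.0116],[-0.034,0,0]],[0,[0,0.0194,0.0127],[-0.034,0,0]],[0,[0,0.0194,0.0127],[-0.034,0,0]],[0,[0,0.0194,0.0127],[-0.034,0,0]]]'

```text
time: 13.07
ee_pos: [0.5697, -0.0442, 0.1638]
eef_rot: [0.803, 0.537, 0.144, 0.215]
ft_force: [-0.0, -0.5, 1.4]
width: 0.0
```

```bash
python3 - <<'E'
from bench import *; from h import *
s=read_state();st(s)
d=camera("side"); crop(d,190,110,290,200,"s14",7)
E
```

```text
t 13.07 pos [ 0.5697 -0.0442  0.1638] F [-0.  -0.5  1.4] w 0.0 q [-0.63  0.1   0.53  2.14  0.42  0.49 -0.84]
```

View pics/s14.png

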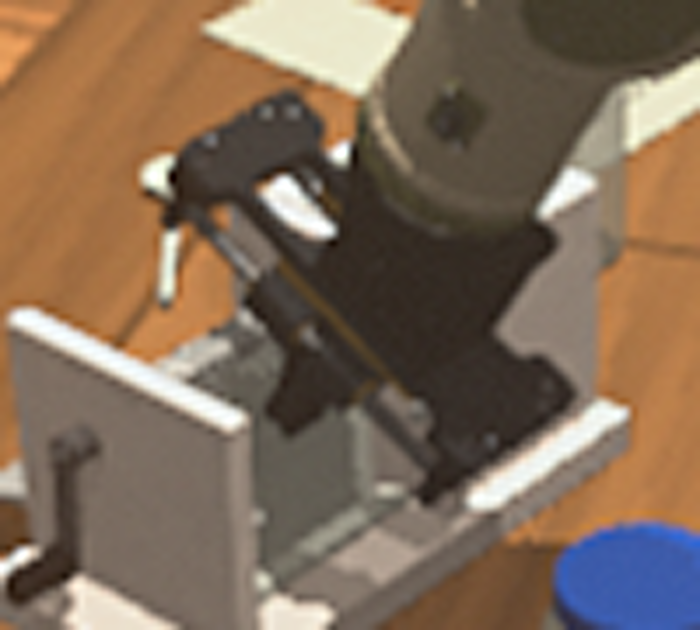

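>>> arm_command --commands '[[0,[0,0.0009,0.0005],[0,0,0]],[0,[0,0.0017,0.001],[0,0,0]],[0,[0,0.0026,0.0015],[0,0,0]],[0,[0,0.0035,0.002],[0,0,0]],[0,[0,0.0043,0.0025],[0,0,0]],[0,[0,0.0052,0.003],[0,0,0]],[0,[0,0.0052,0.003],[0,0,0]],[0,[0,0.0052,0.003],[0,0,0]],[0,[0,0.0052,0.003],[0,0,0]],[0,[0,0.0052,0.003],[0,0,0]]]'

```text
time: 13.95
ee_pos: [0.5719, -0.0447, 0.1627]
eef_rot: [0.803, 0.538, 0.142, 0.212]
ft_force: [-49.8, 14.9, 39.2]
width: 0.0006
```

```bash
python3 - <<'E'
from bench import *; from h import *
s=read_state();st(s)
d=camera("side"); crop(d,190,110,290,200,"s15",7)
E
```

```text
t 13.95 pos [ 0.5719 -0.0447  0.1627] F [-49.8  14.9  39.2] w 0.0006 q [-0.62  0.11  0.53  2.13  0.4   0.49 -0.82]
```

View pics/s15.png

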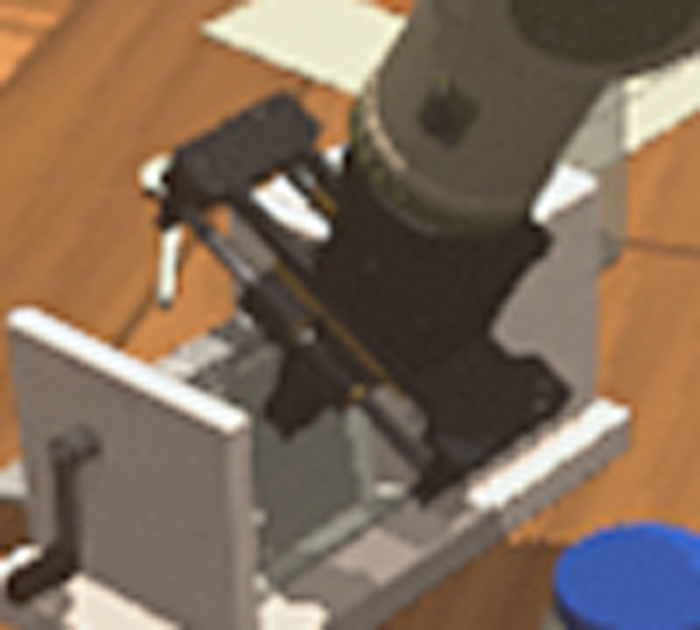

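>>> arm_command --commands '[[0,[0,-0.0043,-0.0025],[0,0,0]],[0,[0,-0.0086,-0.005],[0,0,0]],[0,[0,-0.013,-0.0075],[0,0,0]],[0,[0,-0.0173,-0.01],[0,0,0]],[0,[0,-0.022,-0.0125],[0,0,0]],[0,[0,-0.026,-0.02],[0,0,0]],[0,[0,-0.026,-0.04],[0,0,0]],[0,[0,-0.026,-0.07],[0.05,0,0]],[0,[0,-0.026,-0.1],[0.1,0,0]],[0,[0,-0.026,-0.12],[0.15,0,0]]]'

```text
time: 14.83
ee_pos: [0.4979, -0.0144, 0.257]
eef_rot: [0.817, 0.547, 0.104, 0.153]
ft_force: [0.6, 0.4, 0.3]
width: 0.0009
```

```bash
python3 - <<'E'
from bench import *; from h import *
s=read_state();st(s)
d=camera("side"); crop(d,190,110,290,200,"s16",7)
E
```

```text
t 14.83 pos [ 0.4979 -0.0144  0.257 ] F [0.6 0.4 0.3] w 0.0009 q [-0.71 -0.17  0.5   2.1   0.37  0.91 -0.78]
```

View pics/s16.png

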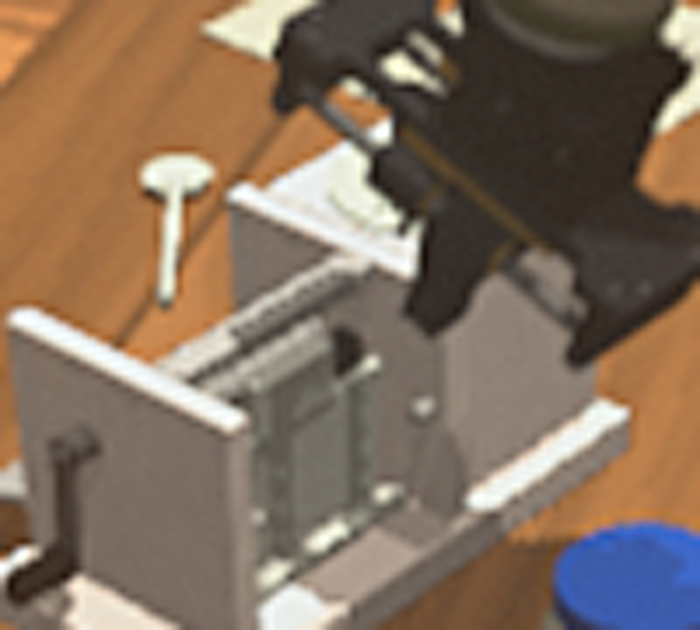

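```bash
python3 - <<'E'
from bench import *; from h import *
d=camera("side"); o=(210,130,260,200);k=9
im0=cv2.resize(d["pixels"][o[1]:o[3],o[0]:o[2],::-1],None,fx=k,fy=k,interpolation=cv2.INTER_CUBIC)
out=[im0]
for deg in (0,4):
    th=np.radians(deg); im=im0.copy()
    ex=.006-.075*np.tan(th) if deg else .0
    M=np.array([[np.cos(th),0,np.sin(th)],[0,1,0],[-np.sin(th),0,np.cos(th)]])
    def ln(A):
        q=(proj(d,np.array([slotpt(M@np.array(x)+[ex,0,0]) for x in A]))-o[:2]+.5)*k-.5
        cv2.polylines(im,[q.round().astype(int)],True,(0,0,255),1)
    ln([(-.0025,y,z) for y,z in((-.06,0),(.06,0),(.06,.08),(-.06,.08))])
    ln([(-.005,y,z) for y,z in((-.025,.08),(.025,.08),(.025,.11),(-.025,.11))])
    out.append(im)
    print(deg, ex)
cv2.imwrite("pics/s17.png",cv2.resize(np.hstack(out),None,fx=.59,fy=.59,interpolation=cv2.INTER_AREA))
# path to knob
s=read_state();st(s); ang=SH[2]+np.pi/2
K=slotpt([.025,-.133,.187-.024]);print("K",K)
print(rel(s,K+[0,0,.051+.003+.06],Rd(ang)))
E
```

```text
0 0.0
4 0.0007554891042367189
t 14.93 pos [ 0.4999 -0.0144  0.2584] F [1.4 0.1 0.2] w 0.0007 q [-0.71 -0.17  0.5   2.09  0.37  0.91 -0.78]
K [ 0.57942516 -0.19249011  0.187     ]
([-0.134, 0.1475, 0.0117], [0.2994, 0.291, -1.5518])
```

View pics/s17.png

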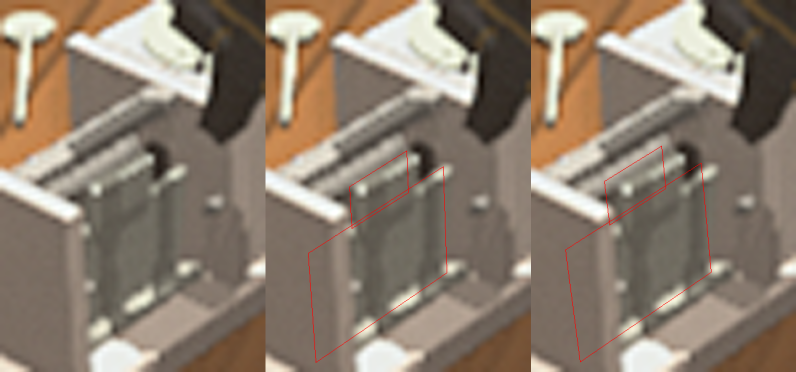

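>>> arm_command --commands '[[60,[0,0,-0.035],[0.03,0.03,-0.12]],[60,[0,0.01,-0.06],[0.05,0.05,-0.24]],[60,[-0.02,0.03,-0.06],[0.07,0.07,-0.36]],[60,[-0.045,0.06,-0.06],[0.09,0.09,-0.48]],[60,[-0.07,0.085,-0.05],[0.12,0.12,-0.6]],[60,[-0.1,0.11,-0.04],[0.15,0.15,-0.72]],[60,[-0.12,0.135,-0.02],[0.17,0.17,-0.84]],[60,[-0.134,0.147,0.0],[0.19,0.19,-0.96]],[60,[-0.134,0.147,0.0],[0.21,0.21,-1.08]],[60,[-0.134,0.147,0.0],[0.24,0.24,-1.2]]]'

```text
time: 15.77
ee_pos: [0.5719, -0.1867, 0.3091]
eef_rot: [0.506, 0.859, 0.047, 0.063]
ft_force: [0.1, -0.3, 2.1]
width: 0.0508
```

```bash
python3 - <<'E'
from bench import *; from h import *
s=read_state();st(s); ang=SH[2]+np.pi/2
K=slotpt([.025,-.133,.187-.024])
print(rel(s,K+[0,0,.051+.003+.06],Rd(ang)))
E
```

```text
t 15.77 pos [ 0.5719 -0.1867  0.3091] F [ 0.1 -0.3  2.1] w 0.0508 q [-0.57  0.27  1.    1.65 -0.32  1.22  1.  ]
([-0.0082, 0.0025, 0.0091], [0.1184, 0.1071, -0.6721])
```

>>> arm_command --commands '[[60,[-0.004,0.001,0.004],[0.02,0.018,-0.115]],[60,[-0.008,0.0025,0.009],[0.04,0.036,-0.23]],[60,[-0.008,0.0025,0.009],[0.06,0.054,-0.345]],[60,[-0.008,0.0025,0.009],[0.08,0.072,-0.46]],[60,[-0.008,0.0025,0.009],[0.1,0.09,-0.57]],[60,[-0.008,0.0025,0.009],[0.118,0.107,-0.672]],[60,[-0.008,0.0025,0.009],[0.118,0.107,-0.672]],[60,[-0.008,0.0025,0.009],[0.118,0.107,-0.672]],[60,[-0.008,0.0025,0.009],[0.118,0.107,-0.672]],[60,[-0.008,0.0025,0.009],[0.118,0.107,-0.672]]]'

```text
time: 16.6
ee_pos: [0.5785, -0.1917, 0.302]
eef_rot: [0.198, 0.98, 0.001, 0.001]
ft_force: [-0.1, -0.1, 0.8]
width: 0.0525
```

```bash
python3 - <<'E'
from bench import *; from h import *
d=camera("side"); c=camera("top"); crop(d,190,90,310,200,"s18",6); crop(c,230,85,365,200,"t18",5)
s=read_state();st(s); ang=SH[2]+np.pi/2
K=slotpt([.025,-.133,.187-.024])
print(rel(s,K+[0,0,.051+.003],Rd(ang)))
E
```

```text
t 16.7 pos [ 0.5786 -0.1916  0.3022] F [-0.3 -0.2  0.3] w 0.0521 q [-0.41  0.37  0.85  1.53 -0.28  1.37  1.64]
([-0.0011, -0.0006, 0.0612], [0.0023, 0.0008, -0.0055])
```

View pics/s18.png

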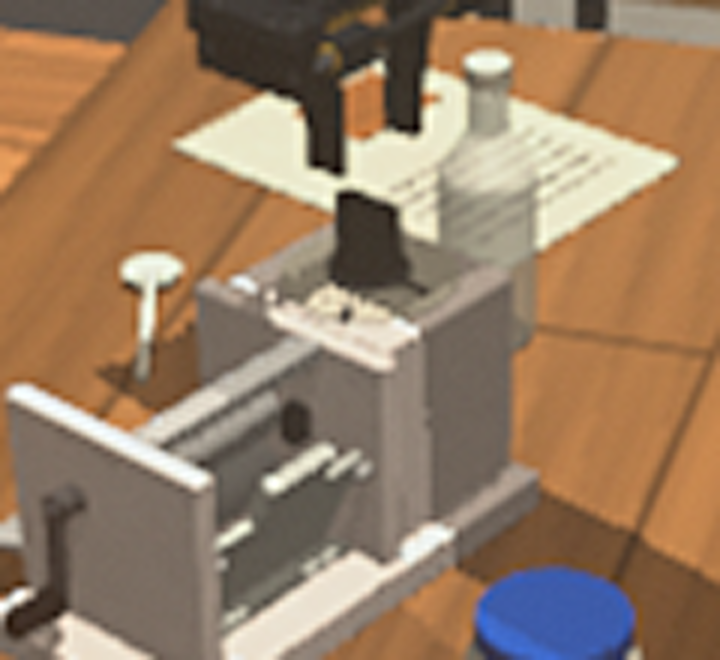

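View pics/t18.png

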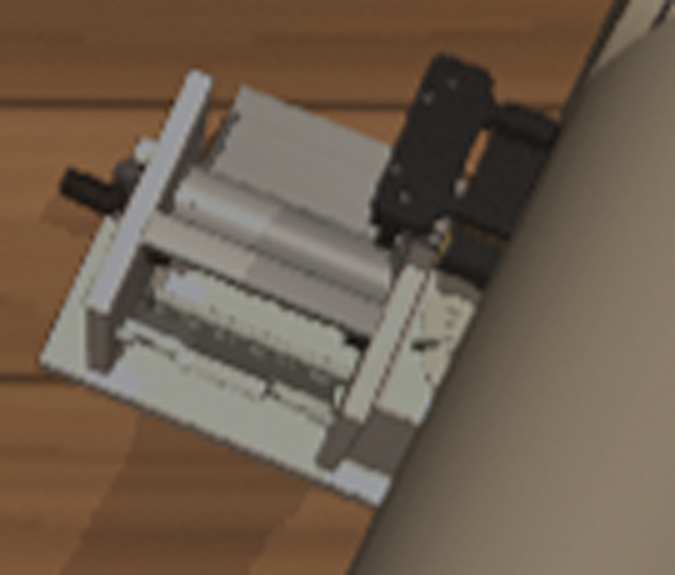

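```bash
python3 - <<'E'
from h import *
Rz=R.from_euler('z',-SH[2]).as_matrix()
for pos,q in(((0.5697,-0.0442,0.1638),(0.803,0.537,0.144,0.215)),((0.5719,-0.0447,0.1627),(0.803,0.538,0.142,0.212))):
    R0=Rz@R.from_quat(q).as_matrix(); t=Rz@(np.array(pos)-[SH[0],SH[1],.024])
    print("tcp",t,"tip",t+R0@[0,0,.07],"tip+n12",t+R0@[0,.012,.07], "lean",np.degrees(np.arccos(-R0[2,2])))
    for b in((-.002,0,.118),(-.002,0,.130)): print("bar in tool",R0.T@(np.array(b)-t))
E
```

```text
tcp [-0.0405065   0.00039203  0.1398    ] tip [-0.00551513  0.00038461  0.07917324] tip+n12 [0.00487802 0.00037391 0.08517176] lean 29.991839067449817
bar in tool [-0.00036797  0.02245337  0.03812945]
bar in tool [-0.00036372  0.02845189  0.02773629]
tcp [-0.03828198  0.00076821  0.1387    ] tip [-0.00373143  0.00079165  0.07782095] tip+n12 [0.00670498 0.00080019 0.0837439 ] lean 29.576117978228382
bar in tool [-0.00079542  0.02133681  0.03591058]
bar in tool [-0.00079614  0.02725977  0.02547417]
```

The plate has tipped forward onto the pins again. My last push pressed the rubber rests with about 65 N, and they probably threw it back when I let go. The arm is already over the knob, so I'll turn that first and then repeat the push gently.

>>> arm_command --commands '[[60,[-0.001,-0.0006,0.015],[0,0,-0.0055]],[60,[-0.001,-0.0006,0.03],[0,0,-0.0055]],[60,[-0.001,-0.0006,0.042],[0,0,-0.0055]],[60,[-0.001,-0.0006,0.051],[0,0,-0.0055]],[60,[-0.001,-0.0006,0.058],[0,0,-0.0055]],[60,[-0.001,-0.0006,0.058],[0,0,-0.0055]],[0,[-0.001,-0.0006,0.058],[0,0,-0.0055]],[0,[-0.001,-0.0006,0.058],[0,0,-0.0055]],[0,[-0.001,-0.0006,0.058],[0,0,-0.0055]],[0,[-0.001,-0.0006,0.058],[0,0,-0.0055]]]' --squeeze 30

```text
time: 17.53
ee_pos: [0.5797, -0.1925, 0.2448]
eef_rot: [0.193, 0.981, 0.001, 0.001]
ft_force: [0.1, -0.0, 0.1]
width: 0.0333
```

```bash
python3 - <<'E'
from bench import *; from h import *
d=camera("side"); crop(d,190,90,310,200,"s19",6)
s=read_state();st(s); ang=SH[2]+np.pi/2
K=slotpt([.025,-.133,.187-.024])
print(rel(s,K+[0,0,.051+.003],Rd(ang)))
E
```

```text
t 17.58 pos [ 0.5797 -0.1924  0.2447] F [0.4 0.1 0.3] w 0.0296 q [-0.39  0.42  0.83  1.6  -0.32  1.26  1.67]
([0.0002, -0.0002, 0.0037], [0.0024, 0.0012, 0.0018])
```

View pics/s19.png

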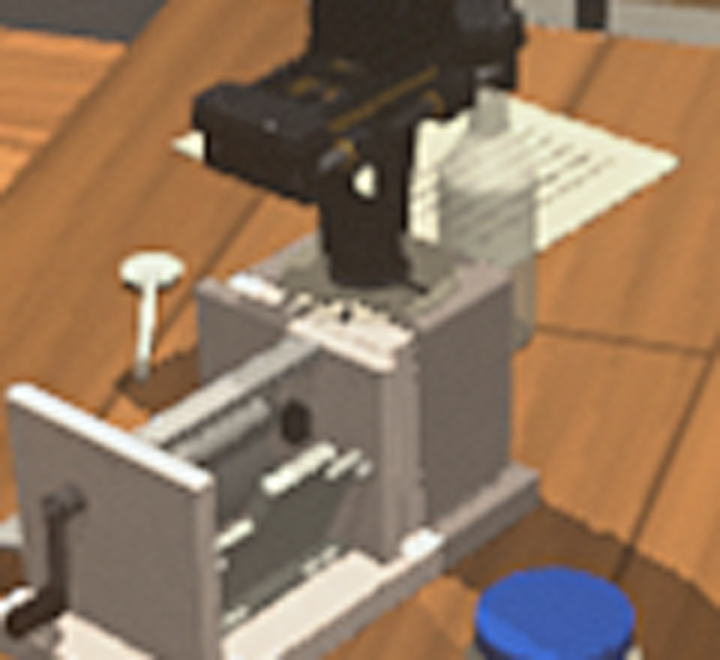

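>>> arm_command --commands '[[0,[0,0,0],[0,0,0]],[0,[0,0,0],[0,0,0]],[0,[0,0,0],[0,0,0]],[0,[0,0,0],[0,0,0]],[0,[0,0,0],[0,0,0]],[0,[0,0,0],[0,0,0.02]],[0,[0,0,0],[0,0,0.08]],[0,[0,0,0],[0,0,0.16]],[0,[0,0,0],[0,0,0.24]],[0,[0,0,0],[0,0,0.32]]]'

```text
time: 18.42
ee_pos: [0.5793, -0.193, 0.2443]
eef_rot: [0.35, 0.937, 0.001, 0.0]
ft_force: [-2.3, -2.9, 1.4]
width: 0.0117
```

```bash
python3 - <<'E'
from bench import *; from h import *
s=read_state();st(s); print(s["torque"]); ang=SH[2]+np.pi/2
K=slotpt([.025,-.133,.187-.024])
print(rel(s,K+[0,0,.051+.006],Rd(ang-2.14)))
E
```

```text
t 18.42 pos [ 0.5793 -0.193   0.2443] F [-2.3 -2.9  1.4] w 0.0117 q [-0.43  0.44  0.89  1.6  -0.35  1.27  1.38]
[-0.85285726  0.45097288  0.07161689]
([0.0002, 0.0005, 0.0003], [0.0011, -0.0011, 1.8164])
```

>>> arm_command --commands '[[0,[0,0,0],[0,0,0.11]],[0,[0,0,0],[0,0,0.22]],[0,[0,0,0],[0,0,0.33]],[0,[0,0,0],[0,0,0.44]],[0,[0,0,0],[0,0,0.55]],[0,[0,0,0],[0,0,0.66]],[0,[0,0,0],[0,0,0.77]],[0,[0,0,0],[0,0,0.88]],[0,[0,0,0],[0,0,0.99]],[0,[0,0,0],[0,0,1.1]]]'

```text
time: 19.25
ee_pos: [0.5785, -0.1933, 0.2444]
eef_rot: [0.788, 0.615, 0.0, -0.0]
ft_force: [-5.6, -2.5, 3.4]
width: 0.0119
```

```bash
python3 - <<'E'
from bench import *; from h import *
s=read_state();st(s); print(s["torque"]); ang=SH[2]+np.pi/2
K=slotpt([.025,-.133,.187-.024])
print(rel(s,K+[0,0,.051+.006],Rd(ang-2.15)))
c=camera("top"); crop(c,230,85,365,200,"t20",5)
d=camera("side"); crop(d,230,110,300,190,"s20",8)
E
```

```text
t 19.25 pos [ 0.5785 -0.1933  0.2444] F [-5.6 -2.5  3.4] w 0.0119 q [-0.57  0.55  1.13  1.61 -0.51  1.31  0.39]
[-0.89443442  1.44837939  0.03946711]
([0.001, 0.0007, 0.0004], [-0.0009, -0.0005, 0.7244])
```

View pics/s20.png

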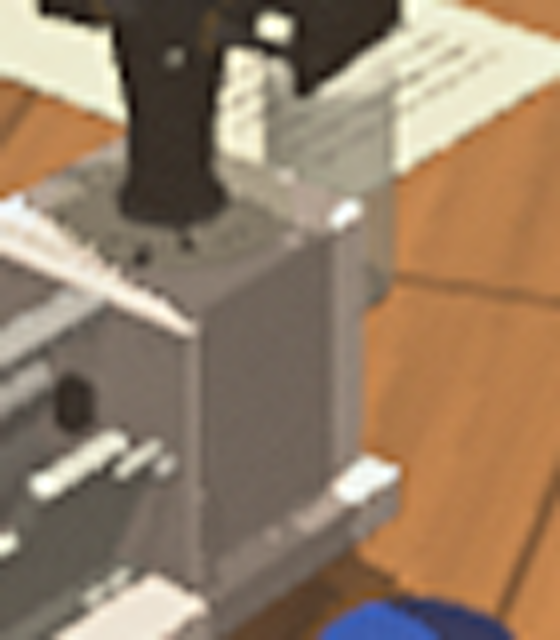

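>>> arm_command --commands '[[0,[0,0,0],[0,0,0.1]],[0,[0,0,0],[0,0,0.2]],[0,[0,0,0],[0,0,0.3]],[0,[0,0,0],[0,0,0.4]],[0,[0,0,0],[0,0,0.5]],[0,[0,0,0],[0,0,0.6]],[0,[0,0,0],[0,0,0.68]],[0,[0,0,0],[0,0,0.72]],[0,[0,0,0],[0,0,0.73]],[0,[0,0,0],[0,0,0.73]]]'

```text
time: 20.18
ee_pos: [0.5781, -0.1931, 0.2443]
eef_rot: [0.955, 0.295, -0.001, -0.001]
ft_force: [-9.9, -1.5, 6.8]
width: 0.0115
```

```bash
python3 - <<'E'
from bench import *; from h import *
s=read_state();st(s); print(s["torque"]); ang=SH[2]+np.pi/2
K=slotpt([.025,-.133,.187-.024])
print(rel(s,K+[0,0,.051+.006],Rd(ang-2.15)))
d=camera("side"); crop(d,230,110,290,170,"s21",10)
E
```

```text
t 20.18 pos [ 0.5781 -0.1931  0.2443] F [-9.9 -1.5  6.8] w 0.0115 q [-0.63  0.64  1.27  1.61 -0.63  1.36 -0.25]
[-0.44600665  2.18455894 -0.01733708]
([0.0014, 0.0003, 0.0003], [-0.0023, 0.0005, -0.0012])
```

View pics/s21.png

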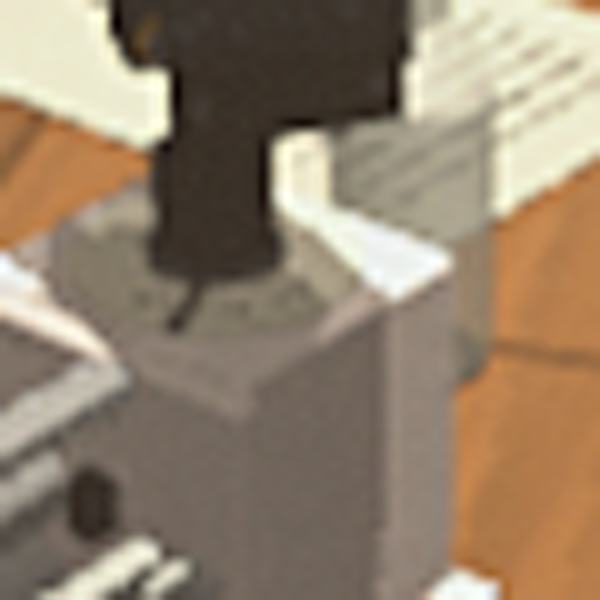

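>>> arm_command --commands '[[50,[0,0,0],[0,0,0]],[50,[0,0,0],[0,0,0]],[50,[0,0,0],[0,0,0]],[50,[0,0,0],[0,0,0]],[50,[0,0,0],[0,0,0]],[50,[0,0,-0.01],[0,0,0]],[50,[0,0,-0.03],[0,0,0]],[50,[0,0,-0.06],[0,0,0]],[50,[0,0,-0.08],[0,0,0]],[50,[0,0,-0.08],[0,0,0]]]'

```text
time: 21.07
ee_pos: [0.5802, -0.1937, 0.3292]
eef_rot: [0.955, 0.296, 0.003, 0.001]
ft_force: [0.1, -0.7, 0.0]
width: 0.0435
```

```bash
python3 - <<'E'
from bench import *; from h import *
s=read_state();st(s); th=np.radians(25); a=np.array([-np.sin(th),0,np.cos(th)])
d=camera("side"); crop(d,230,110,290,170,"s22",10)
c=camera("top"); crop(c,230,85,365,200,"t22",5)
P=slotpt(np.array([-.096,0,.145])+.10*a); print(P,rel(s,P,Rd(SH[2],th)))
E
```

```text
t 21.07 pos [ 0.5802 -0.1937  0.3292] F [ 0.1 -0.7  0. ] w 0.0435 q [-0.63  0.56  1.29  1.49 -0.54  1.48 -0.31]
[ 0.47917301 -0.0073066   0.25963078] ([0.0219, -0.2111, 0.0689], [-0.4186, 0.1216, -0.5695])
```

View pics/s22.png

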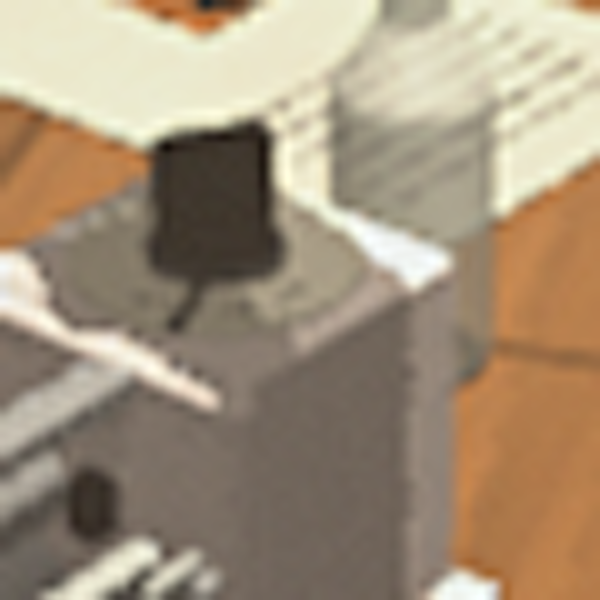

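View pics/t22.png

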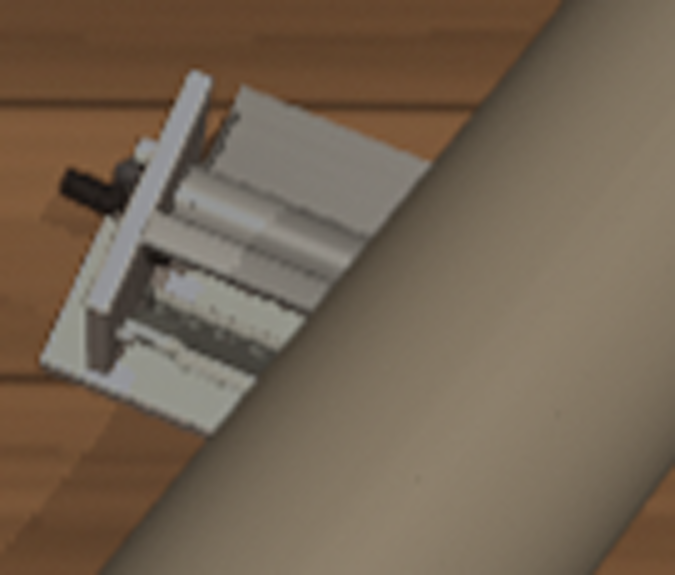

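>>> arm_command --commands '[[0,[0.002,-0.02,0.0],[-0.04,0.012,-0.06]],[0,[0.005,-0.05,0.0],[-0.09,0.025,-0.12]],[0,[0.008,-0.08,0.01],[-0.14,0.04,-0.19]],[0,[0.011,-0.11,0.02],[-0.19,0.055,-0.26]],[0,[0.014,-0.14,0.03],[-0.24,0.07,-0.33]],[0,[0.017,-0.17,0.045],[-0.3,0.088,-0.41]],[0,[0.02,-0.195,0.06],[-0.36,0.105,-0.49]],[0,[0.022,-0.211,0.069],[-0.419,0.122,-0.57]],[0,[0.022,-0.211,0.069],[-0.419,0.122,-0.57]],[0,[0.022,-0.211,0.069],[-0.419,0.122,-0.57]]]'

```text
time: 22.0
ee_pos: [0.474, -0.0009, 0.2517]
eef_rot: [0.807, 0.55, 0.119, 0.178]
ft_force: [-0.9, -0.0, -0.3]
width: 0.0004
```

```bash
cat >> h.py <<'E'
def tcp(cx,cz,deg,c=.012,y=0):
    th=np.radians(deg);a=np.array([-np.sin(th),0,np.cos(th)]);n=np.array([np.cos(th),0,np.sin(th)])
    return slotpt(np.array([cx,y,cz])-c*n+.07*a),Rd(SH[2],th)
E
python3 - <<'E'
from bench import *; from h import *
d=camera("side"); crop(d,190,110,290,200,"s23",7)
s=read_state();st(s)
print(rel(s,*tcp(-.055,.086,25)))
c=camera("top"); crop(c,280,110,345,190,"t23",8)
E
```

```text
t 22.05 pos [ 0.4751 -0.0035  0.2527] F [ 0.2 -0.6 -0.6] w 0.0003 q [-1.13 -0.37  0.76  2.19  0.67  0.99 -1.05]
([-0.0023, 0.0082, 0.0967], [-0.0044, -0.002, 0.0132])
```

View pics/s23.png

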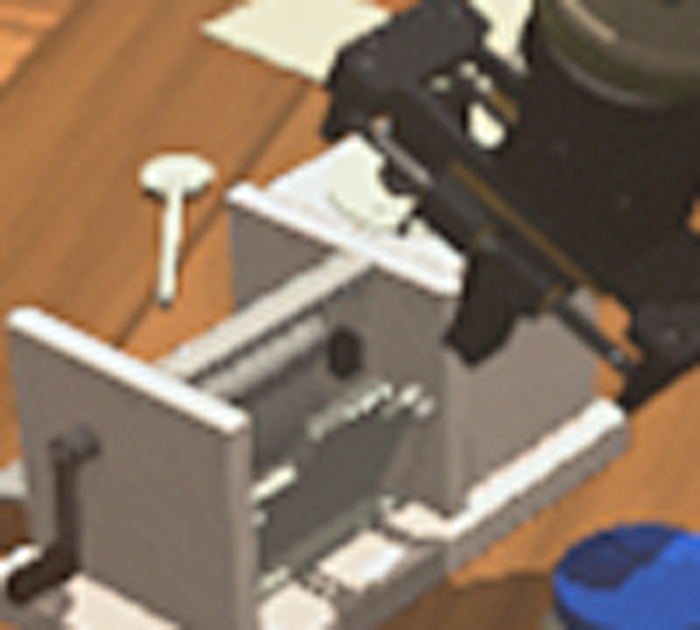

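View pics/t23.png

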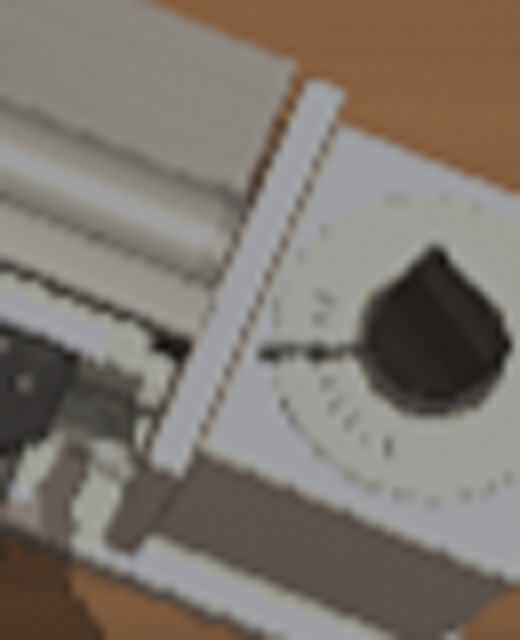

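The side crop shows the plate still on the pins. In the top crop the pointer at (345, 350) lies in line with the mark at (285, 352), so the knob is done. Now the gentle push.

>>> arm_command --commands '[[0,[-0.002,0.004,0.01],[-0.004,0,0.013]],[0,[-0.002,0.006,0.03],[-0.004,0,0.013]],[0,[-0.002,0.006,0.05],[-0.004,0,0.013]],[0,[-0.002,0.006,0.065],[-0.004,0,0.013]],[0,[-0.002,0.006,0.078],[-0.004,0,0.013]],[0,[-0.002,0.006,0.086],[-0.004,0,0.013]],[0,[-0.002,0.006,0.092],[-0.004,0,0.013]],[0,[-0.002,0.006,0.095],[-0.004,0,0.013]],[0,[-0.002,0.006,0.095],[-0.004,0,0.013]],[0,[-0.002,0.006,0.095],[-0.004,0,0.013]]]'

```text
time: 22.93
ee_pos: [0.5194, -0.0257, 0.172]
eef_rot: [0.815, 0.538, 0.121, 0.179]
ft_force: [-0.1, -0.3, 0.8]
width: 0.0002
```

```bash
python3 - <<'E'
from bench import *; from h import *
s=read_state();st(s)
for q in((-.055,.086,25),(-.04,.086,26),(-.03,.086,27),(-.02,.085,28),(-.01,.085,29),(0,.085,30)): print(q,rel(s,*tcp(*q)))
E
```

```text
t 22.93 pos [ 0.5194 -0.0257  0.172 ] F [-0.1 -0.3  0.8] w 0.0002 q [-1.23 -0.08  1.07  2.21  0.49  0.65 -0.9 ]
(-0.055, 0.086, 25) ([0.0016, -0.0028, 0.0027], [-0.0011, 0.0013, -0.0131])
(-0.04, 0.086, 26) ([0.0018, 0.0095, 0.0093], [-0.0185, 0.0015, -0.0131])
(-0.03, 0.086, 27) ([0.0019, 0.0174, 0.0137], [-0.036, 0.0016, -0.0131])
(-0.02, 0.085, 28) ([0.002, 0.0248, 0.0191], [-0.0534, 0.0017, -0.013])
(-0.01, 0.085, 29) ([0.0021, 0.0327, 0.0236], [-0.0709, 0.0018, -0.013])
(0, 0.085, 30) ([0.0022, 0.0405, 0.0282], [-0.0883, 0.0019, -0.013])
```

>>> arm_command --commands '[[0,[0.0016,0.0,0.003],[-0.0011,0,-0.013]],[0,[0.0016,0.003,0.005],[-0.006,0,-0.013]],[0,[0.0017,0.006,0.007],[-0.012,0,-0.013]],[0,[0.0018,0.0095,0.0093],[-0.0185,0,-0.013]],[0,[0.0018,0.0135,0.0115],[-0.027,0,-0.013]],[0,[0.0019,0.0174,0.0137],[-0.036,0,-0.013]],[0,[0.002,0.021,0.0164],[-0.045,0,-0.013]],[0,[0.002,0.0248,0.0191],[-0.0534,0,-0.013]],[0,[0.002,0.0248,0.0191],[-0.0534,0,-0.013]],[0,[0.002,0.0248,0.0191],[-0.0534,0,-0.013]]]'

```text
time: 23.77
ee_pos: [0.5479, -0.0355, 0.1646]
eef_rot: [0.806, 0.54, 0.134, 0.201]
ft_force: [0.2, -0.5, -0.2]
width: 0.0006
```

```bash
python3 - <<'E'
from bench import *; from h import *
s=read_state();st(s)
d=camera("side"); crop(d,190,110,290,200,"s24",7)
for q in((-.02,.085,28),(-.01,.085,29),(0,.085,30),(.005,.085,30)): print(q,rel(s,*tcp(*q)))
E
```

```text
t 23.77 pos [ 0.5479 -0.0355  0.1646] F [ 0.2 -0.5 -0.2] w 0.0006 q [-1.21  0.07  1.12  2.18  0.33  0.52 -0.75]
(-0.02, 0.085, 28) ([-0.0002, 0.0008, -0.0003], [-0.0004, 0.0014, 0.0012])
(-0.01, 0.085, 29) ([-0.0002, 0.0084, 0.0046], [-0.0179, 0.0014, 0.0012])
(0, 0.085, 30) ([-0.0002, 0.016, 0.0096], [-0.0353, 0.0014, 0.0012])
(0.005, 0.085, 30) ([-0.0002, 0.0204, 0.0119], [-0.0353, 0.0014, 0.0012])
```

View pics/s24.png

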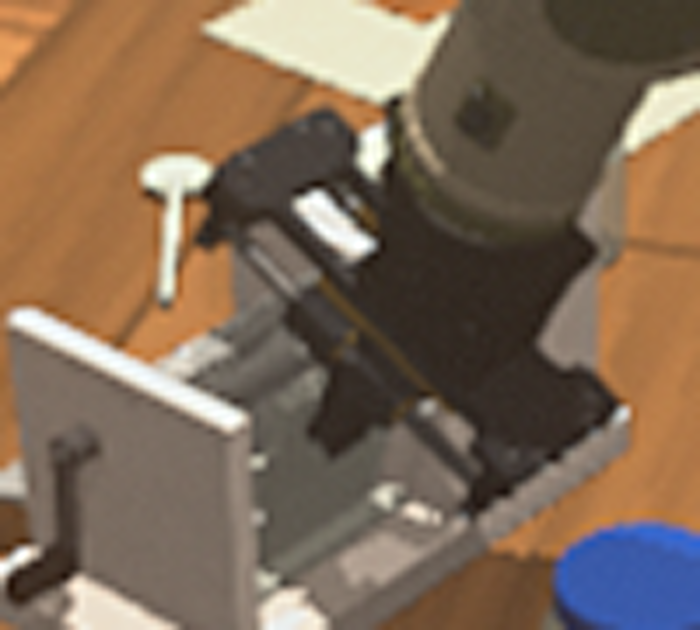

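>>> arm_command --commands '[[0,[0,0.002,0.001],[-0.004,0,0]],[0,[0,0.004,0.0022],[-0.008,0,0]],[0,[0,0.006,0.0033],[-0.012,0,0]],[0,[0,0.008,0.0045],[-0.017,0,0]],[0,[0,0.01,0.0057],[-0.021,0,0]],[0,[0,0.012,0.007],[-0.025,0,0]],[0,[0,0.014,0.0083],[-0.03,0,0]],[0,[0,0.016,0.0096],[-0.035,0,0]],[0,[0,0.0175,0.0104],[-0.035,0,0]],[0,[0,0.0175,0.0104],[-0.035,0,0]]]'

```text
time: 24.65
ee_pos: [0.567, -0.043, 0.1638]
eef_rot: [0.802, 0.538, 0.144, 0.215]
ft_force: [-0.8, -0.1, -0.0]
width: 0.0004
```

```bash
python3 - <<'E'
from bench import *; from h import *
s=read_state();st(s)
d=camera("side"); crop(d,200,130,270,200,"s25",10)
for q in((0,.085,30),(.005,.085,30)): print(q,rel(s,*tcp(*q)))
E
```

```text
t 24.65 pos [ 0.567  -0.043   0.1638] F [-0.8 -0.1 -0. ] w 0.0004 q [-1.15  0.14  1.09  2.16  0.25  0.46 -0.68]
(0, 0.085, 30) ([-0.0005, -0.0018, -0.0008], [-0.0001, 0.0005, 0.0014])
(0.005, 0.085, 30) ([-0.0005, 0.0026, 0.0017], [-0.0001, 0.0005, 0.0014])
```

View pics/s25.png

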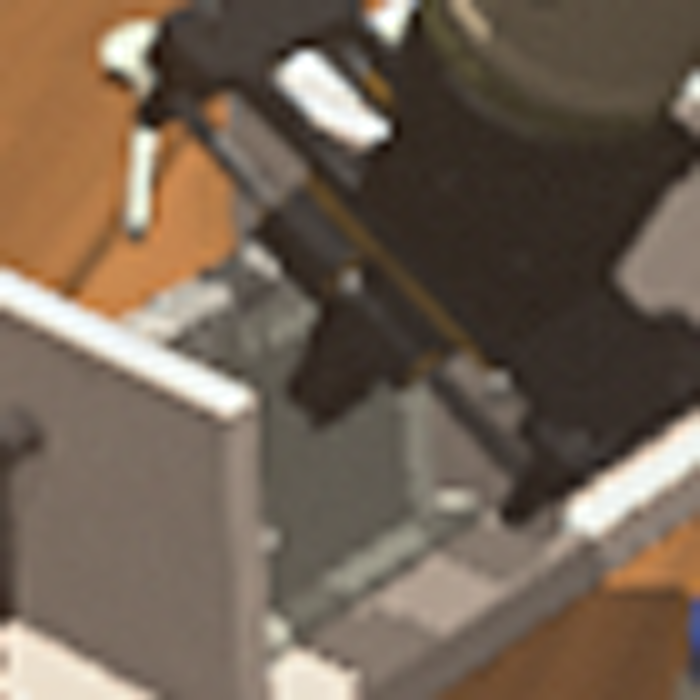

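```bash
cat >> h.py <<'E'
def lean_overlay(d,o,k,poses,name,W=800):
    im0=cv2.resize(d["pixels"][o[1]:o[3],o[0]:o[2],::-1],None,fx=k,fy=k,interpolation=cv2.INTER_CUBIC)
    out=[im0]
    for ex,deg,y0 in poses:   # deg>0: leaning back (top to +x)
        th=np.radians(deg); im=im0.copy()
        M=np.array([[np.cos(th),0,np.sin(th)],[0,1,0],[-np.sin(th),0,np.cos(th)]])
        for x,zz,w in((-.0025,(0,.08),.06),(.0025,(0,.08),.06),(-.005,(.08,.11),.025),(.005,(.08,.11),.025)):
            A=[(x,-w,zz[0]),(x,w,zz[0]),(x,w,zz[1]),(x,-w,zz[1])]
            q=(proj(d,np.array([slotpt(M@np.array(p)+[ex,y0,0]) for p in A]))-o[:2]+.5)*k-.5
            cv2.polylines(im,[q.round().astype(int)],True,(0,0,255) if x<0 else (0,255,255),1)
        out.append(im)
    im=np.hstack(out); f=min(1,W/im.shape[1]); cv2.imwrite(f"pics/{name}.png",cv2.resize(im,None,fx=f,fy=f,interpolation=cv2.INTER_AREA))
E
python3 - <<'E'
from bench import *; from h import *
d=camera("side"); lean_overlay(d,(210,140,255,200),9,[(.002,-6,0),(.002,3,0)],"s26")
s=read_state();st(s)
E
```

```text
t 24.75 pos [ 0.5667 -0.043   0.1638] F [-0.2 -1.   0.5] w 0.0004 q [-1.15  0.14  1.09  2.16  0.25  0.46 -0.68]
```

View pics/s26.png

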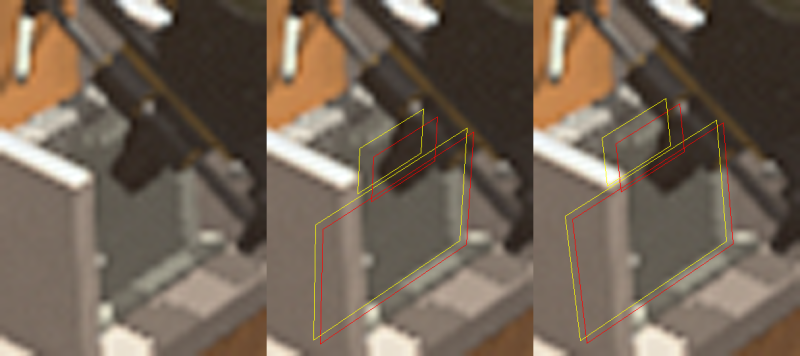

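```bash
python3 - <<'E'
from bench import *; from h import *
d=camera("side"); lean_overlay(d,(215,145,255,185),19,[],"s27",760)
lean_overlay(d,(215,145,255,185),19,[(.003,2.3,0)],"s27b",1520); im=cv2.imread("pics/s27b.png"); cv2.imwrite("pics/s27b.png",im[:,760:])
E
python3 -c "
import cv2
for n in('s27','s27b'):
    im=cv2.imread(f'pics/{n}.png');cv2.imwrite(f'pics/{n}c.png',cv2.resize(im,(590,590)))"
```

```text
(no output)
```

View pics/s27c.png

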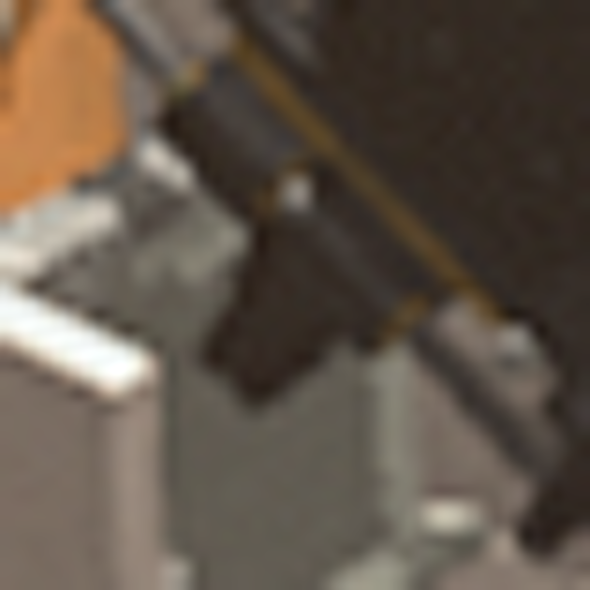

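View pics/s27bc.png

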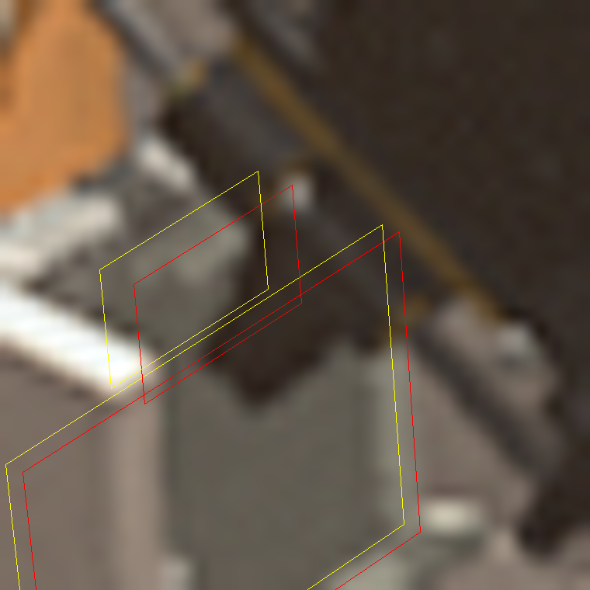

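>>> arm_command --commands '[[0,[0,0.0005,0.0003],[0,0,0]],[0,[0,0.001,0.0006],[0,0,0]],[0,[0,0.0015,0.0009],[0,0,0]],[0,[0,0.002,0.0012],[0,0,0]],[0,[0,0.0025,0.0015],[0,0,0]],[0,[0,0.0028,0.0016],[0,0,0]],[0,[0,0.0028,0.0016],[0,0,0]],[0,[0,0.0028,0.0016],[0,0,0]],[0,[0,0.0028,0.0016],[0,0,0]],[0,[0,0.0028,0.0016],[0,0,0]]]'

```text
time: 25.63
ee_pos: [0.5697, -0.0441, 0.1638]
eef_rot: [0.802, 0.538, 0.144, 0.215]
ft_force: [0.2, 0.3, 0.5]
width: 0.0001
```

```bash
python3 - <<'E'
from bench import *; from h import *
d=camera("side")
lean_overlay(d,(215,145,255,185),19,[],"s28",590)
s=read_state();st(s); print(rel(s,*tcp(.005,.085,30)))
E
```

```text
t 25.68 pos [ 0.5697 -0.0441  0.1638] F [-1.   0.5  0.1] w 0.0007 q [-1.13  0.15  1.08  2.16  0.23  0.45 -0.66]
([-0.0005, 0.0, 0.0002], [-0.0003, 0.0002, 0.0012])
```

View pics/s28.png

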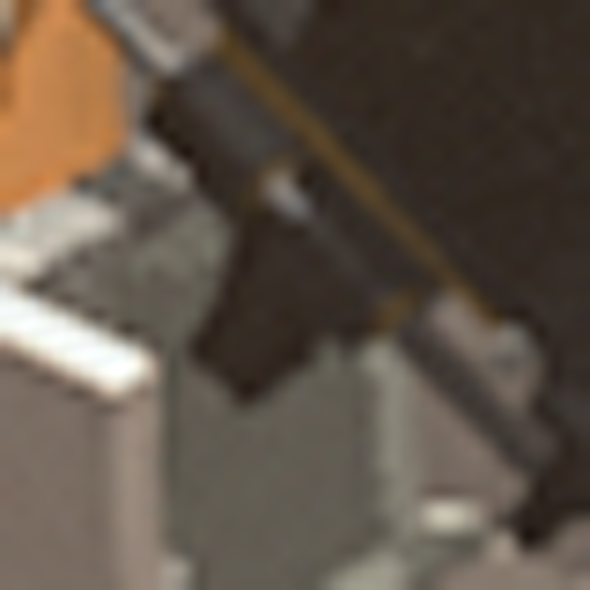

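>>> arm_command --commands '[[0,[0,0.0004,0.0002],[0,0,0]],[0,[0,0.0008,0.0004],[0,0,0]],[0,[0,0.0012,0.0006],[0,0,0]],[0,[0,0.0015,0.0008],[0,0,0]],[0,[0,0.0015,0.0008],[0,0,0]],[0,[0,0.0015,0.0008],[0,0,0]],[0,[0,0.0015,0.0008],[0,0,0]],[0,[0,0.0015,0.0008],[0,0,0]],[0,[0,0.0015,0.0008],[0,0,0]],[0,[0,0.0015,0.0008],[0,0,0]]]'

```text
time: 26.52
ee_pos: [0.5707, -0.0444, 0.1634]
eef_rot: [0.803, 0.538, 0.143, 0.214]
ft_force: [-8.9, 3.0, 7.3]
width: 0.0006
```

```bash
python3 - <<'E'
from bench import *; from h import *
d=camera("side")
lean_overlay(d,(215,145,255,185),19,[],"s29",590)
s=read_state();st(s); print(rel(s,*tcp(.007,.085,30)))
E
```

```text
t 26.57 pos [ 0.5707 -0.0444  0.1634] F [-10.    3.7   7.9] w 0.0004 q [-1.12  0.16  1.07  2.15  0.22  0.45 -0.65]
([-0.0006, 0.0011, 0.0004], [-0.0021, 0.0005, 0.0016])
```

View pics/s29.png

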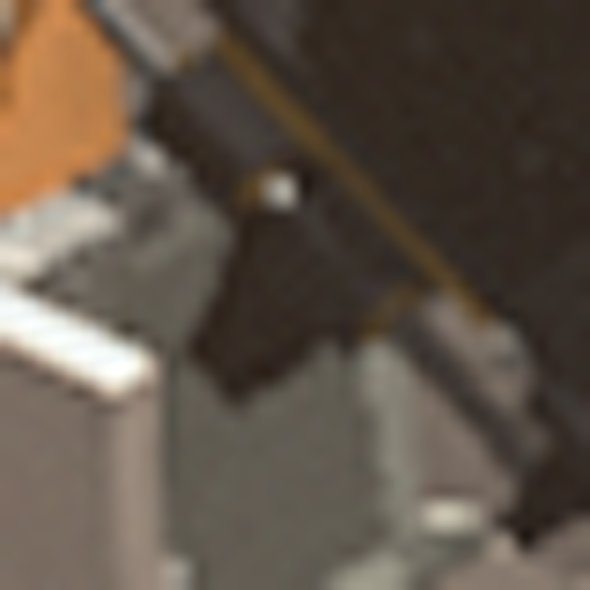

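>>> arm_command --commands '[[0,[0,-0.0005,-0.0003],[0,0,0]],[0,[0,-0.001,-0.0006],[0,0,0]],[0,[0,-0.0015,-0.0009],[0,0,0]],[0,[0,-0.002,-0.0012],[0,0,0]],[0,[0,-0.0025,-0.0015],[0,0,0]],[0,[0,-0.0035,-0.002],[0,0,0]],[0,[0,-0.005,-0.003],[0,0,0]],[0,[0,-0.007,-0.004],[0,0,0]],[0,[0,-0.009,-0.005],[0,0,0]],[0,[0,-0.011,-0.006],[0,0,0]]]'

```text
time: 27.4
ee_pos: [0.5595, -0.0399, 0.1635]
eef_rot: [0.802, 0.538, 0.144, 0.215]
ft_force: [-0.7, 0.6, -0.5]
width: 0.0005
```

```bash
python3 - <<'E'
from bench import *; from h import *
d=camera("side")
lean_overlay(d,(205,140,255,190),19,[(.002,3,0)],"s30",1180)
im=cv2.imread("pics/s30.png"); cv2.imwrite("pics/s30a.png",im[:,:590]);cv2.imwrite("pics/s30b.png",im[:,590:])
s=read_state();st(s)
E
```

```text
t 27.45 pos [ 0.5591 -0.0398  0.1633] F [-0.9  0.4 -0.5] w 0.0005 q [-1.2   0.11  1.13  2.18  0.31  0.46 -0.73]
```

View pics/s30a.png

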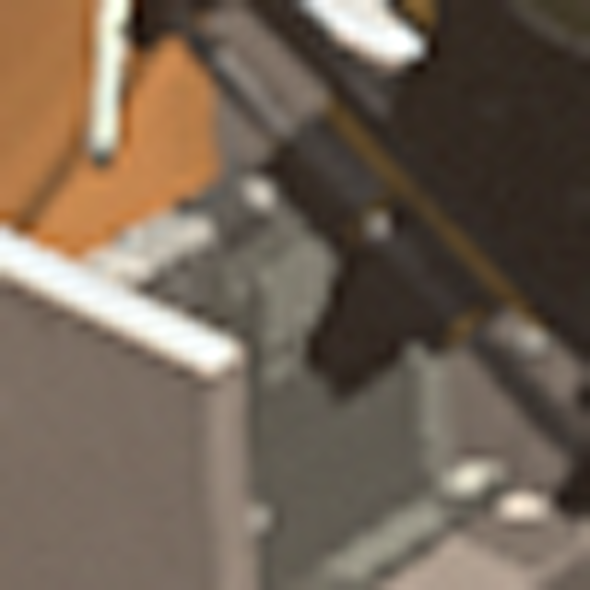

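View pics/s30b.png

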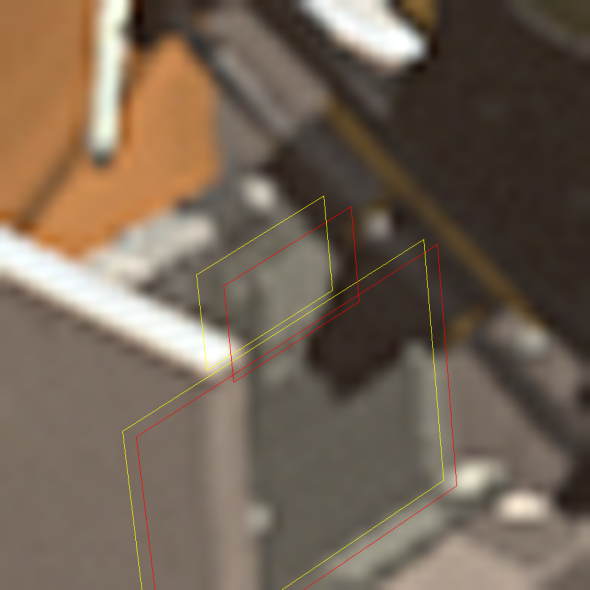

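>>> arm_command --commands '[[0,[0,-0.0026,-0.0015],[0,0,0]],[0,[0,-0.0052,-0.003],[0,0,0]],[0,[0,-0.0078,-0.0045],[0,0,0]],[0,[0,-0.0104,-0.006],[0,0,0]],[0,[0,-0.013,-0.0075],[0,0,0]],[0,[0,-0.0156,-0.009],[0,0,0]],[0,[0,-0.0182,-0.012],[0,0,0]],[0,[0,-0.0182,-0.022],[0,0,0]],[0,[0,-0.0182,-0.034],[0,0,0]],[0,[0,-0.0182,-0.046],[0,0,0]]]'

```text
time: 28.28
ee_pos: [0.5236, -0.0253, 0.1948]
eef_rot: [0.802, 0.538, 0.144, 0.215]
ft_force: [0.1, 0.2, -0.9]
width: 0.0003
```

```bash
python3 - <<'E'
from bench import *; from h import *
d=camera("side")
lean_overlay(d,(205,140,255,190),19,[(.002,3,0)],"s31",1180)
im=cv2.imread("pics/s31.png"); cv2.imwrite("pics/s31a.png",im[:,:590]);cv2.imwrite("pics/s31b.png",im[:,590:])
s=read_state();st(s)
E
```

```text
t 28.33 pos [ 0.5238 -0.0249  0.1963] F [ 1.7 -0.9  2.8] w 0.0006 q [-1.28 -0.21  1.04  2.23  0.76  0.71 -1.12]
```

View pics/s31a.png

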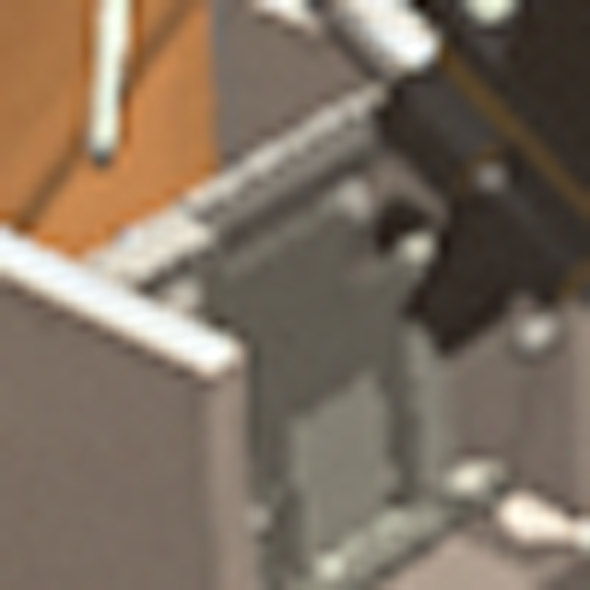

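View pics/s31b.png

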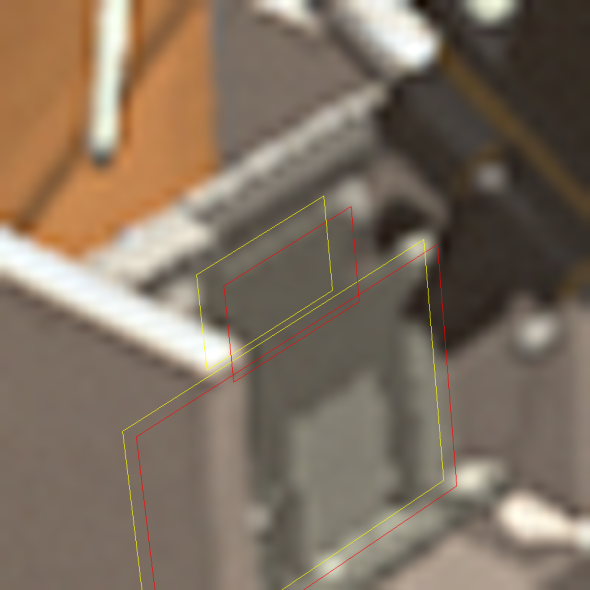

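>>> arm_command --commands '[[0,[0,0,-0.01],[0,0,0]],[0,[0,0,-0.025],[0,0,0]],[0,[0,0,-0.045],[0,0,0]],[0,[0,-0.01,-0.065],[0,0,0]],[0,[0,-0.02,-0.08],[0.03,0,0]],[0,[0,-0.03,-0.09],[0.06,0,0]],[0,[0,-0.04,-0.1],[0.1,0,0]],[0,[0,-0.04,-0.1],[0.12,0,0]],[0,[0,-0.04,-0.1],[0.12,0,0]],[0,[0,-0.04,-0.1],[0.12,0,0]]]'

```text
time: 29.17
ee_pos: [0.4463, 0.0066, 0.2605]
eef_rot: [0.814, 0.545, 0.111, 0.167]
ft_force: [-0.1, -0.3, -0.2]
width: 0.0004
```

```bash
python3 - <<'E'
from bench import *; from h import *
d=camera("side")
lean_overlay(d,(205,140,255,190),19,[(.002,3,0)],"s32",1180)
im=cv2.imread("pics/s32.png"); cv2.imwrite("pics/s32a.png",im[:,:590]);cv2.imwrite("pics/s32b.png",im[:,590:])
s=read_state();st(s)
c=camera("top"); crop(c,230,95,345,200,"t32",6)
E
```

```text
t 29.22 pos [0.4461 0.0067 0.2604] F [ 0.4  0.5 -0. ] w 0.0003 q [-1.15 -0.46  0.71  2.22  0.68  1.09 -1.12]
```

View pics/s32b.png

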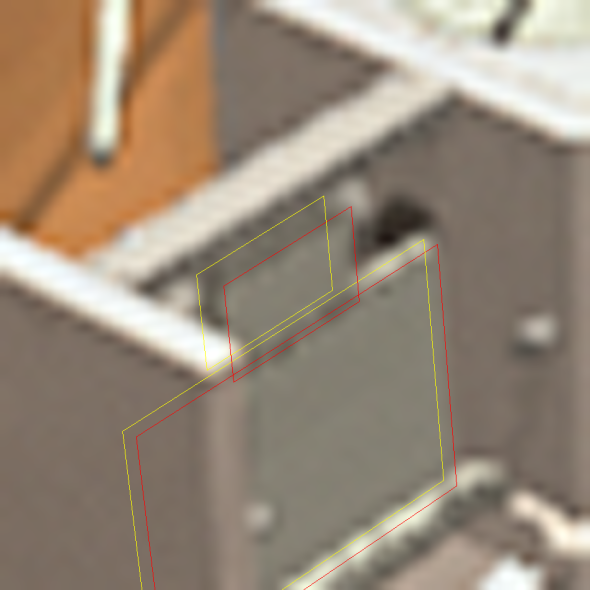

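View pics/t32.png

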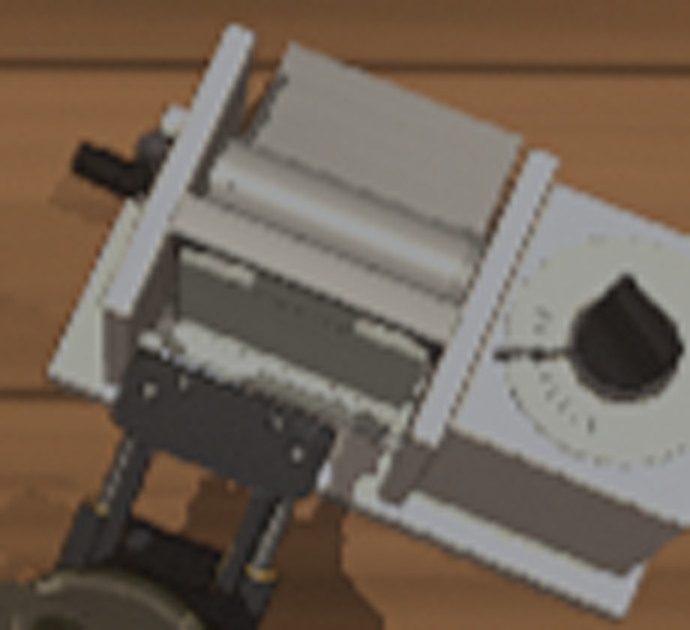

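The plate now stands upright under the bar, and the overlay (edge at x = 2 mm, leaning back 3°) lies on it. I'll hold still for one call, then check again before handing in.

>>> arm_command --commands '[[0,[0,0,-0.005],[0,0,0]],[0,[0,0,-0.01],[0,0,0]],[0,[0,0,-0.01],[0,0,0]],[0,[0,0,-0.01],[0,0,0]],[0,[0,0,-0.01],[0,0,0]],[0,[0,0,-0.01],[0,0,0]],[0,[0,0,-0.01],[0,0,0]],[0,[0,0,-0.01],[0,0,0]],[0,[0,0,-0.01],[0,0,0]],[0,[0,0,-0.01],[0,0,0]]]'

```text
time: 30.1
ee_pos: [0.442, 0.0085, 0.2701]
eef_rot: [0.814, 0.545, 0.111, 0.167]
ft_force: [0.2, 0.2, -0.3]
width: 0.0003
```

```bash
python3 - <<'E'
from bench import *; from h import *
d=camera("side"); crop(d,190,110,290,200,"s33",7)
s=read_state();st(s)
c=camera("top"); crop(c,300,130,350,180,"t33",12)
cv2.imwrite("pics/full33.png",cv2.resize(c["pixels"][:,:,::-1],(800,600)))
E
```

```text
t 30.15 pos [0.442  0.0085 0.2701] F [-0.2 -0.  -0.4] w 0.0006 q [-1.13 -0.47  0.67  2.21  0.67  1.11 -1.11]
```

View pics/s33.png

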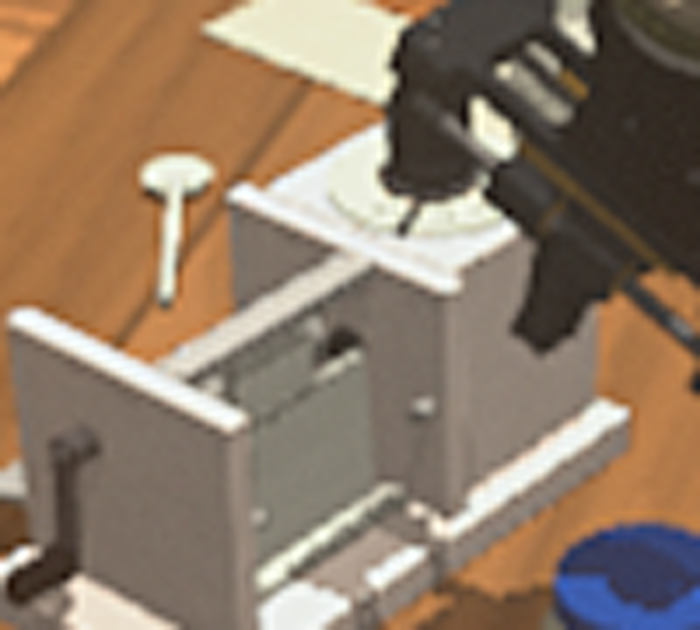

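View pics/t33.png

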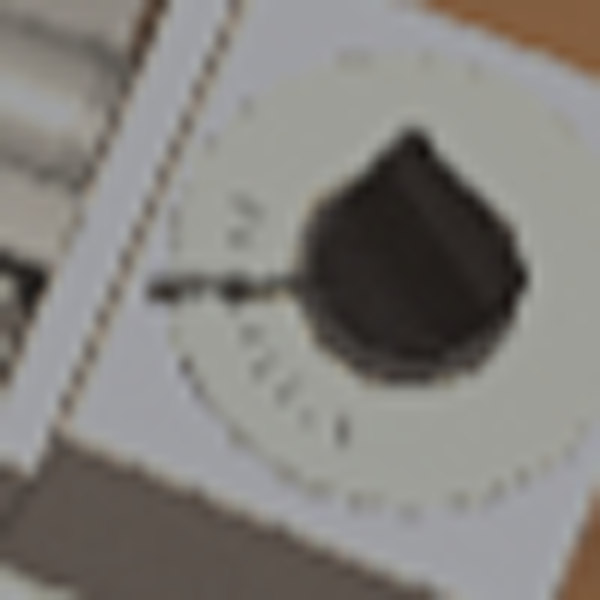

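View pics/full33.png

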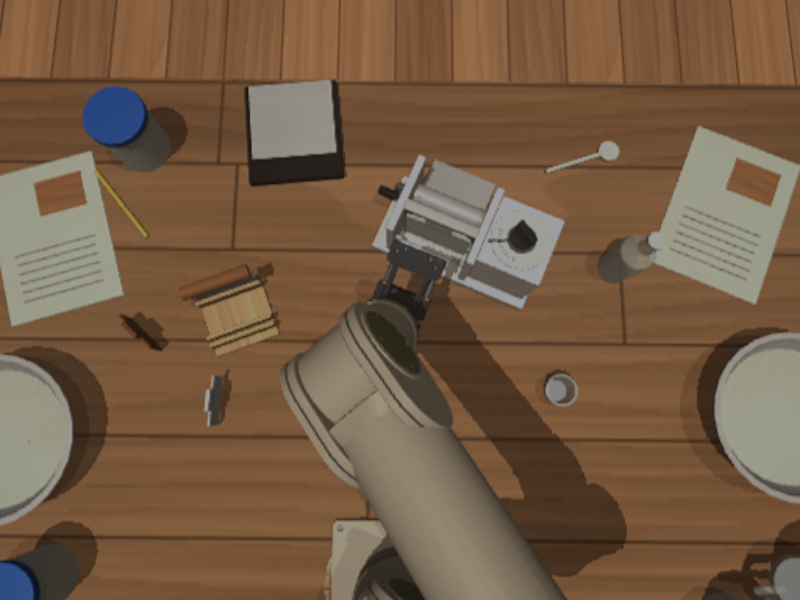

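The plate is still home 2.7 s after it was let go. The pointer at crop (240–300, 286) runs straight into the mark at (160, 291), less than 1 raw pixel (about 2 mm) off line. Nothing touches the arm, and the scraper, bottle and cup are where they were.

```bash
python3 - <<'E'
from bench import *
print(close_job())
E
```

```text
the job is handed in; nothing more can be done
None
```

The guard plate stands home in the sheeter and the pointer is lined up with the index mark. I handed the job in at about 30 s of the 64 s allowed.

**Guard:** I took the larger grey plate from the rack and set its lower edge in the slot at a 17° lean. I then leaned it onto the pins, let go, and pushed it upright with the closed fingertips.
- **First push failed:** I pressed to about 65 N at the wrist, and after I backed off the plate tipped forward onto the pins again. I think the rubber rests threw it back.
- **Second push held:** I went slower, pressed only to about 13 N and backed off gently.
- **Last check:** The plate was upright under the bar in two pictures about 0.9 s apart. A drawn outline with the edge at x about 2 mm, leaning back about 3°, fits it to about 2 mm. That is by eye, because the left cheek hides part of the plate.

**Knob:** I turned it 2.15 rad. In the last top view the pointer runs straight into the mark, less than a pixel (about 2 mm) off line.

**Other things:**
- The scraper, bottle and cup look unmoved in the last pictures. I checked these by eye rather than measuring.
- The arm hid the tub by the sheeter in the last top view. The last side view shows only part of its lid, in its usual place.
- At hand-in the wrist force was near zero and the gripper was clear of everything.

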